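# Feed an asparagus spear to the trimmer's length stop

### The job

Take the blue push stick from its tray and with it feed the asparagus spear along the trimmer's channel, under the guard and the sprung hold-down, until its tip bears firmly on the rubber pad of the length stop; be gentle, as a hard push bruises it, and keep the gripper itself off the spear. Then draw the stick back out and lay it upright in its tray again, leaving everything else on the table where it is.

Things in the scene. Friction and masses are not known exactly. Their poses are not given: they have to be found in the camera images.
- trimmer: Asparagus trimmer fixed on the table: white base board (600 x 100 mm) carrying a steel U-channel. Origin at table height below the guard's mouth, on the channel's centre line; x = feed direction, from the open infeed to the length stop; z up. Channel: floor 34 mm above the table, 26 mm wide, walls 16 mm high, from x = -300 mm (open, flared to -315 mm) to +280 mm; open above for x < 0.
- channel_mouth (a point): Centre of the channel floor at the guard's mouth (trimmer x = 0). Clear guard over the channel from here to x = 110 mm, its roof 100 mm above the table; guillotine frame 200 mm high at x = 55 mm, blade latched up, its lever on the +y side out to x = 265 mm.
- shoe (a point): Sprung white hold-down shoe, fixed place: trimmer x = 92 mm; this point is the middle of its underside when empty, 15 mm above the channel floor. The spear's taper lifts it (the push on the stick rises to about 3 to 7 N) and then drags beneath it (3 to 6 N, with friction), so this resistance is not yet the stop.
- stop: Length stop: grey clamp block bridging the channel, set at trimmer x = 216 to 246 mm. Origin under its middle at table height, axes as the trimmer's. Its black rubber pad (19 mm round, 44 mm above the table) stands on a screw, face 19 to 33 mm from the origin towards -x: not measured, to be felt. The pad gives 1 mm per 4 N. From 2 N the tip bears firmly; above 12 N it is crushed.
- spear: White asparagus spear, 180 mm long, 20 mm thick, about 60 g, stiff, lying in the open infeed. x axis from butt to tip; origin at mid-length, on its underside at the start (it may roll). The last 45 mm taper. A push of over 18 N bruises it.
- spear_tip (a point): The point of the spear's tip, on its axis, 90 mm ahead of mid-length.
- spear_butt (a point): Middle of the flat butt end of the spear, on its axis, 90 mm behind mid-length: the stick's nose pushes here.
- stick: Blue plastic push stick, 120 g: a bar 180 mm long, 18 mm wide, 18 mm high, with an upright grip near its rear end. Origin on its underside beneath the grip; x axis along the bar towards the nose, z up. The bar runs from x = -30 mm to the flat rubber nose at x = +150 mm. The grip is 24 mm long (along x), 18 mm wide, and rises from 18 mm to 82 mm above the underside.
- stick_grip (a point): Centre of the stick's upright grip, 55 mm above the stick's underside: pinch it from above here, fingers before and behind the grip (closing along the stick's x).
- stick_nose (a point): Middle of the stick's nose face, 150 mm ahead of the grip and 9 mm above the underside.
- stick_tray: Shallow grey tray fixed beside the trimmer's infeed, where the stick lies at the start and must lie at the end: 260 by 66 mm outside, long along its x axis, walls 4 mm thick and 14 mm high, inner floor 5 mm above the table. Origin on the table under its middle.
- spear_b: Spare spear 170 mm long on a wooden board: leave alone. Origin on its underside.
- spear_c: Spare spear 185 mm long on the same board: leave alone. Origin on its underside.
- mug: White mug, 95 mm high: leave alone.
- bundle: Bundle of six spears held by blue bands, 200 mm long, 58 mm high: leave alone.
- peeler: Hand peeler with a black handle, 160 mm long: leave alone.
- weight: Brass weight, 68 mm high: leave alone.
Things that resemble listed ones, but are neither listed nor needed, are in the scene too. Of the things shaped like the stick, the blue one is meant.

How it is judged:
On the way, in this order (a step that is already met when the one before it is completed fails the run):
1. the stick's nose bears on the butt of the spear (contact force between stick and spear above 0.3 N and y of stick_nose in the frame of trimmer between -0.012 and 0.012 m), for 0.05 s.
2. the stick presses the spear's tip firmly on the stop's pad (at least 2 N) (contact force between spear and stop above 2 N and contact force between stick and spear above 0.5 N), for 0.2 s.
At the end, for the whole second after the job is handed in: The spear lies straight in the channel (0.08 rad), tip within 8 mm of its centre line and still bearing on the stop's pad (over 0.5 N), after the stick pressed it there with 2 N or more; the stick lies upright (0.12 rad) and wholly within its tray, on its floor; both at rest (contact force between spear and stop above 0.5 N and angle between the x axis of spear and the x axis of trimmer, either way round below 0.08 rad and y of spear_tip in the frame of trimmer between -0.008 and 0.008 m and z of spear_tip in the frame of trimmer between 0.038 and 0.05 m and linear speed of each of spear, stick below 0.01 m/s and y of stick in the frame of stick_tray between -0.028 and 0.028 m and x of stick in the frame of stick_tray between -0.098 and 0.098 m and x of stick_nose in the frame of stick_tray between -0.128 and 0.128 m and z of stick in the frame of stick_tray between 0 and 0.01 m and angle between stick's own z axis and vertical below 0.12 rad); the robot touches nothing.
It fails at once if the stick pushes the spear with more than 18 N (bruised) (contact force between stick and spear above 18 N).
It fails at once if the tip is pressed on the stop with more than 12 N (crushed) (contact force between spear and stop above 12 N).
It fails at once if the gripper touches the spear (contact force between the fingers and spear above 0.5 N).
It fails at once if a bystander (spare spears, mug, bundle, peeler, weight) is moved more than 20 mm (distance of any of spear_b, spear_c, mug, bundle, peeler, weight from where it was at the start of the episode above 0.02 m).
It also fails if it takes over 72 s, if anything falls off the work surface, if the arm or the gripper's body presses on something with over 40 N, if the wrist force passes 120 N, or if a joint passes its speed limit or range.

### The arm

A 6-joint arm with a two-finger parallel gripper is mounted at the origin on the work surface. World frame = base frame: x ahead of the robot, y to its left, z up, the work surface at z = 0. Lengths are in m, angles in rad, forces in N, time in s.
With the tool pointing down it reaches from about 0.275 to 0.725 m from the base axis. Payload 15.9 kg.
Tool frame: the origin (TCP) lies midway between the tips of the shut fingers; the grasp point (between the pads) lies 19 mm behind it; z points along the fingers, y is the direction in which the jaws open and shut (so a half turn about z gives the same grasp; the last joint's range is limited). The gripper opens to 85 mm and grips with 20 to 120 N. Pads are 22 mm wide; open, the fingers measure 114 mm over their backs; the gripper's body (76 mm by 85 mm) begins 54 mm behind the grasp point. The pads swing forward as they close: fully open they stand 13 mm farther back than shut.
Start: joints at [-1.222, 0.213, -0.034, 1.323, 0, 1.571], TCP at [0.171, -0.47, 0.204] pointing down, gripper open.
Joint ranges: [-2.98, 2.98], [-0.74, 1.72], [-1.14, 1.35], [-2.1, 2.04], [-1.57, 1.44], [-3.14, 3.14]. Speed limits (rad/s): [1.89, 1.89, 2.39, 2.57, 3.14, 3.14].

### API

Orientations are given as a 3x3 rotation matrix whose columns are the frame's x, y, z axes.
In Python, from plant import * gives the robot as it stands.
- The arm moves only by the tool carry_out, never from a script. Its argument "moves" is a list of rows, each a list of 4 numbers: the shift along the tool's x, y, z in cm, then the turn about the tool's z in rad. In form: [[x, y, z, turn], ...]. A call has 1 to 12 rows; each row shifts and turns the pose as measured when the row begins, along the tool's axes as they then stand; what a row does not reach is not made up. A row lasts 1/12 s, in which the tool goes at most 41.7 mm and 7.16 degrees, less where a joint would pass 70% of its speed; a pose out of reach is approached as far as the arm can. A call with a gripper value outside its range is refused whole. "gripper" is the gripper command: -1 is shut, 1 is fully open, values between are in proportion, set as the call begins (left out, the last holds). The fingers move at their own pace and stop on an object; "squeeze" is the grip in N (left out, the last holds). Time passes only in rows, so rows that do not move let the fingers close. It gives the time, the measured TCP pose, the force and the opening at its end, in the units of the state.
- read_state(): the state, without advancing time (a new reading comes with each control period).
- capture(name): name is "scene" or "top" or "wrist"; returns (picture, depth): 420x560x3 uint8, red, green, blue; 420x560 float32, m along the optical axis (not along the pixel's ray), 0 where there is no reading.
- get_calibration(name): a dict with "camera_matrix" (3x3 intrinsics, pixels), "rvec" (rotation vector, rad) and "tvec" (3), from world to camera coordinates, as OpenCV has them. Camera axes: x right, y down, z forward; pixel columns grow to the right and rows downward; lengths in m; the calibration is good to about 2 mm. A picture is of the moment at which its call begins: read the wrist's pose just before it. get_calibration takes no time and is no camera call; for the wrist camera it gives the pose at the moment of the call.
- sign_off(): hands the job in, once; it reports no verdict.
The state is a dict: "time": time; "qpos": joint angles; "joint_vel": joint speeds; "joint_torque": joint torques, N m; "ee_pos": TCP position; "eef_rot": TCP orientation; "wrist_force": force on the tool from outside, world axes, zero at the start; "moment": the same for the moment, N m; "finger_gap": finger opening in m.
Only numpy, scipy, OpenCV 4.12 (cv2) and the standard library are available. Lean on these libraries where they do the work, as an engineer would, in place of code of your own. Each camera call takes 0.05 s, during which the arm holds its last target.

## Working session

There is one attempt and no reset: what is moved stays moved. The work goes in short steps, Python scripts to look and compute and a tool call to move; the robot and the scene stay as the last step left them, time stands still between calls to the robot, and variables do not carry over. Pictures are saved under pics/ and viewed, and the job is handed in when it is done.

Besides the shell and the picture viewer there is one more tool, called after "Call:" as name(argument=value, ...) on one line, values as JSON. carry_out: Moves the arm, as the interface text tells. Its arguments: {"type":"object","properties":{"moves":{"type":"array","items":{"type":"array","items":{"type":"number"}}},"gripper":{"type":"number"},"squeeze":{"type":"number"}},"required":["moves"]}

```bash
ls; mkdir -p pics; cat > h.py <<'E'
from plant import *
import numpy as np, cv2
def snap(n,f):
    p,d=capture(n); cv2.imwrite('pics/'+f+'.png',cv2.cvtColor(p,cv2.COLOR_RGB2BGR)); 
    c=get_calibration(n); np.savez('pics/'+f+'.npz',p=p,d=d,K=c['camera_matrix'],r=c['rvec'],t=c['tvec'])
    return p,d
def load(f):
    return np.load('pics/'+f+'.npz')
def plane(z,uv,h):
    K=z['K'];R=cv2.Rodrigues(np.array(z['r'],float))[0];t=np.array(z['t'],float).ravel()
    uv=np.atleast_2d(uv).astype(float); v=np.c_[uv,np.ones(len(uv))]@np.linalg.inv(K).T@R
    C=-R.T@t
    h=np.broadcast_to(h,(len(uv),))
    return C+v*((h-C[2])/v[:,2])[:,None]
def cloud(z):
    K=z['K'];R=cv2.Rodrigues(np.array(z['r'],float))[0];t=np.array(z['t'],float).ravel()
    d=z['d'];v,u=np.mgrid[:d.shape[0],:d.shape[1]]
    P=np.stack([u,v,np.ones_like(u)],-1)@np.linalg.inv(K).T*d[...,None]
    return (P-t)@R
E
python3 - <<'E'
from h import *
for n in("scene","top"): snap(n,n+"0")
s=read_state();print(s)
E
```

```text
pics
{'time': 0.1, 'qpos': array([-1.22200747e+00,  2.13331571e-01, -3.49632614e-02,  1.32349471e+00,
        1.63682175e-05,  1.57083326e+00]), 'joint_vel': array([-2.02421471e-03, -3.28707869e-03,  1.73569830e-03, -1.20274339e-05,
       -1.28582912e-04,  1.02083905e-03]), 'joint_torque': array([ 3.72287337e-03, -6.87249041e+01,  4.87806880e+01,  1.22687113e-02,
        3.50700657e-04,  1.36086820e-05]), 'ee_pos': array([ 0.17077621, -0.46959206,  0.20386649]), 'eef_rot': array([[ 9.39799951e-01,  3.41724959e-01, -3.24057906e-04],
       [ 3.41725113e-01, -9.39799482e-01,  9.39003629e-04],
       [ 1.63315250e-05, -9.93214289e-04, -9.99999507e-01]]), 'wrist_force': array([-0.16395276,  0.13149356,  0.01161563]), 'moment': array([ 0.02807804, -0.02979283,  0.03465847]), 'finger_gap': 0.08546389839652857}
```

View pics/scene0.png

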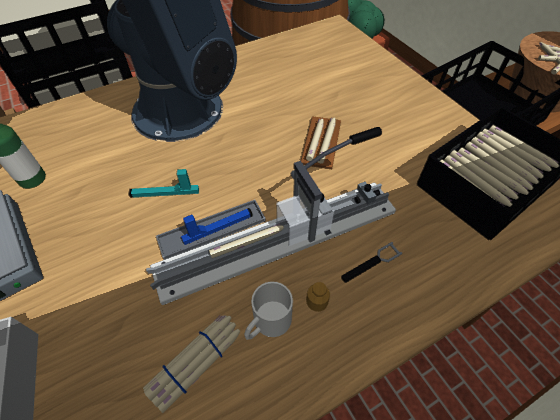

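View pics/top0.png

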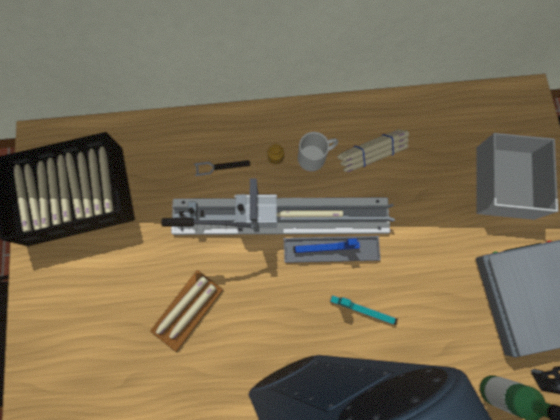

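The top view shows the trimmer feeding towards image-left, with the stop near (195,213), the guard near (255,208) and the spear at (280–343,213). The blue stick lies in its tray with its grip at (353,245) and its nose near (295,248). The teal stick is a decoy.

```bash
python3 - <<'E'
from h import *
z=load('top0');P=cloud(z)
print(z['K'],P[300,300],P[213,310])
hsv=cv2.cvtColor(z['p'],cv2.COLOR_RGB2HSV)
m=cv2.inRange(hsv,(108,130,50),(125,255,255))
n,l,st,c=cv2.connectedComponentsWithStats(m)
for i in range(1,n):
    if st[i,4]>20:
        Q=P[l==i];print(st[i],c[i],Q.min(0),Q.max(0)); q=Q[Q[:,2]<.04]; 
        print(cv2.fitLine(q[:,:2].astype(np.float32),cv2.DIST_L2,0,.01,.01).ravel()); g=Q[Q[:,2]>.05];print(len(g),g.mean(0) if len(g) else 0)
for uv,h in [((173,201),.02),((388,200),.02),((173,235),.02),((389,233),.02),((286,238),.014),((379,238),.014),((285,263),.014),((378,263),.014),((343,213),.044),((281,213),.044)]:
    print(uv,plane(z,uv,h).round(4))
z=load('scene0');P=cloud(z)
hsv=cv2.cvtColor(z['p'],cv2.COLOR_RGB2HSV)
m=cv2.inRange(hsv,(108,130,50),(125,255,255))
n,l,st,c=cv2.connectedComponentsWithStats(m)
for i in range(1,n):
    if st[i,4]>20:
        Q=P[l==i];print(st[i],Q.min(0),Q.max(0));g=Q[Q[:,2]>.05];print(len(g),g.mean(0) if len(g) else 0)
E
```

```text
[[415.10432416   0.         275.15722675]
 [  0.         415.10432416 214.51545997]
 [  0.           0.           1.        ]] [0.34884867 0.01561044 0.00297994] [ 0.57247212 -0.03281739  0.05326791]
[295 238  65  15 465] [328.36774194 246.27311828] [ 0.33317347 -0.15755493  0.01092853] [0.49273995 0.07830329 1.13678068]
[ 0.03454887  0.999403    0.48173252 -0.05852567]
89 [ 0.47731674 -0.1249234   0.09205736]
(173, 201) [[0.6503 0.3391 0.02  ]]
(388, 200) [[ 0.5959 -0.2559  0.02  ]]
(173, 235) [[0.5543 0.343  0.02  ]]
(389, 233) [[ 0.5036 -0.2443  0.02  ]]
(286, 238) [[0.5176 0.0365 0.014 ]]
(379, 238) [[ 0.4934 -0.2167  0.014 ]]
(285, 263) [[0.4499 0.046  0.014 ]]
(378, 263) [[ 0.426  -0.2038  0.014 ]]
(343, 213) [[ 0.566  -0.1224  0.044 ]]
(281, 213) [[0.582  0.0442 0.044 ]]
[181 209  69  36 856] [ 0.44328256 -0.18741932  0.00181943] [1.01020005 0.0157407  0.78711304]
156 [ 0.50172897 -0.13111813  0.0926491 ]
[199 332  23  25  59] [ 0.70881371 -0.20637965  0.00700076] [ 0.76885661 -0.18593126  0.06122293]
19 [ 0.73730655 -0.19633871  0.05649188]
[163 366  23  27  67] [ 0.73649145 -0.29116492  0.01012033] [ 1.01020005 -0.18741932  0.78711304]
23 [ 0.77553987 -0.27749794  0.08751765]
```

Call:
carry_out(moves=[[0,0,-0.5,-0.12],[0,0,-0.5,-0.12],[0,0,-0.5,-0.12],[0,0,-0.5,-0.12],[0,0,-0.5,-0.12],[0,0,-0.5,-0.12],[0,0,-0.5,-0.12],[0,0,-0.5,-0.12],[0,0,-0.5,-0.12],[0,0,-0.5,-0.12],[0,0,0,-0.12],[0,0,0,-0.12]], gripper=1)

```text
time: 1.1
ee_pos: [0.1699, -0.4672, 0.2524]
eef_rot: [[-0.268, 0.963, -0.003], [0.963, 0.268, 0.009], [0.01, -0.001, -1.0]]
wrist_force: [0.1, -0.4, -0.5]
finger_gap: 0.0853
```

Call:
carry_out(moves=[[0,0,0,-0.12],[0,0,0,-0.12],[0,0,0,-0.12],[0,0,0,-0.12],[0,0,0,-0.12],[0,0,0,-0.12],[0,0,0,-0.12],[0,0,0,-0.12],[0,0,0,-0.12],[0,0,0,-0.12],[0,0,0,-0.08]])

```text
time: 2.02
ee_pos: [0.1693, -0.4654, 0.2493]
eef_rot: [[-0.999, -0.038, -0.006], [-0.038, 0.999, 0.016], [0.005, 0.016, -1.0]]
wrist_force: [0.4, -0.3, 0.1]
finger_gap: 0.0854
```

Call:
carry_out(moves=[[-1.5,1.5,0,0.03],[-2.6,2.6,0,0.04],[-2.6,2.6,0,0.03],[-2.6,2.6,0,0],[-2.6,2.6,0,0],[-2.6,2.6,0,0],[-2.6,2.6,0,0],[-2.6,2.6,0,0],[-2.6,2.6,0,0],[-2.6,2.6,0,0],[-2.6,2.6,0,0],[-1.5,1.5,0,0]])

```text
time: 3.02
ee_pos: [0.4799, -0.177, 0.2482]
eef_rot: [[-0.998, 0.068, -0.011], [0.067, 0.998, 0.02], [0.012, 0.02, -1.0]]
wrist_force: [0.0, -0.5, 0.0]
finger_gap: 0.0856
```

Call:
carry_out(moves=[[0,0,0,0],[0,0,0,0]])

```text
time: 3.18
ee_pos: [0.4826, -0.1732, 0.2469]
eef_rot: [[-0.998, 0.062, -0.012], [0.062, 0.998, 0.022], [0.014, 0.021, -1.0]]
wrist_force: [-0.3, -0.2, -0.1]
finger_gap: 0.0854
```

```bash
python3 - <<'E'
from h import *
s=read_state();print(s['ee_pos'],s['qpos'],s['eef_rot'])
snap('wrist','w1');z=load('w1');R=cv2.Rodrigues(z['r'])[0];print(z['K'][0,0],-R.T@z['t'].ravel(),R)
E
```

```text
[ 0.48258376 -0.17315977  0.24692117] [-0.35522387  0.25715583  0.12910717  1.46179311  0.01603568 -0.29340576] [[-0.99799697  0.0620592  -0.01227607]
 [ 0.06178395  0.99785456  0.02165667]
 [ 0.01359372  0.02085482 -0.9996901 ]]
314.47736853330883 [ 0.40904871 -0.17289246  0.41806337] [[ 0.06149387  0.99788378  0.02112973]
 [ 0.95731793 -0.06495769  0.28164317]
 [ 0.28241969  0.00290854 -0.95928654]]
```

View pics/w1.png

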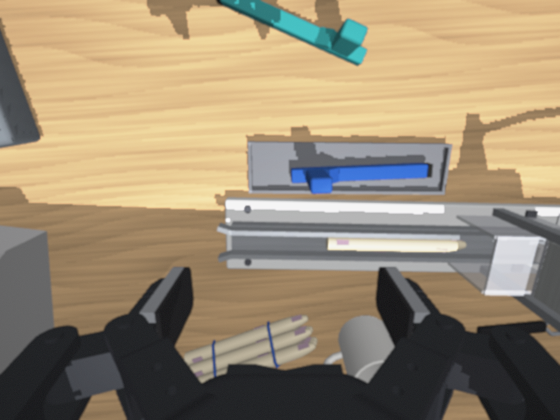

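The wrist view shows the tray at (248–450,140–192), the blue stick with its grip top near (320,185) and nose at (431,171), the channel, the spear from butt (328,243) to tip (464,243), and the guard mouth near (460,220). I'll enlarge it.

```bash
python3 - <<'E'
import cv2
p=cv2.imread('pics/w1.png')[130:280,210:560]
cv2.imwrite('pics/w1z.png',cv2.resize(p[:,:200],None,fx=4,fy=4,interpolation=cv2.INTER_CUBIC))
cv2.imwrite('pics/w1y.png',cv2.resize(p[:,150:],None,fx=4,fy=4,interpolation=cv2.INTER_CUBIC))
E
```

```text
(no output)
```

View pics/w1z.png

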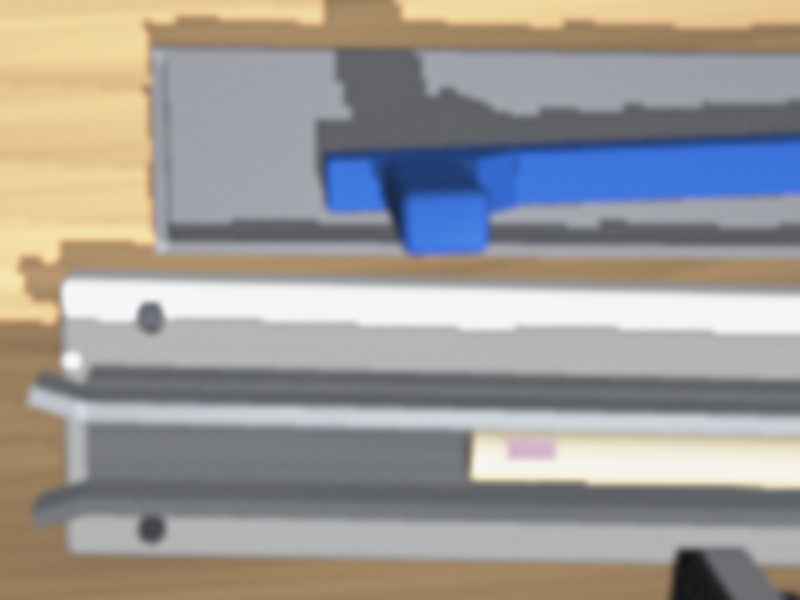

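View pics/w1y.png

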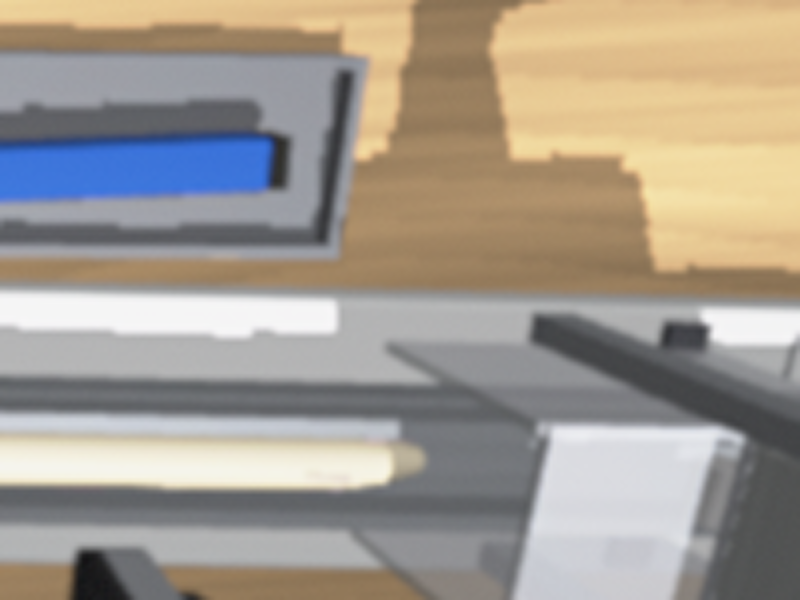

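```bash
python3 - <<'E'
from h import *
z=load('w1')
Z=lambda u,v:(210+(u-1.5)/4,130+(v-1.5)/4)
Y=lambda u,v:(360+(u-1.5)/4,130+(v-1.5)/4)
def pr(n,uv,h): q=plane(z,uv,h)[0]; print(n,q.round(4)); return q
G=[pr('grip',Z(*a),.087) for a in[(405,192),(487,190),(485,250),(408,253)]]; print(np.mean(G,0))
pr('rear',Z(325,155),.023);pr('rear',Z(330,210),.023);pr('nose',Y(268,135),.023);pr('nose',Y(270,187),.023)
pr('near in L',Z(100,421),.05);b=pr('near in R',Y(400,438),.05)
pr('far floor L',Z(100,484),.034);pr('far floor R',Y(400,492),.034)
pr('tray',Z(153,48),.014);pr('tray',Z(160,250),.014);pr('tray',Y(367,58),.014);pr('tray',Y(340,257),.014)
pr('butt',Z(470,458),.044);pr('tip',Y(426,461),.044)
pr('boardL',Z(62,280),.02);pr('boardL',Z(68,553),.02)
pr('guard',Y(388,346),.05);pr('guard roof',Y(540,425),.1)
pr('nearwall endL',Z(80,410),.05)
# depth profile
P=cloud(z).reshape(-1,3);k=z['d'].ravel()>0
P=P[k]
for y0 in(-.25,-.2,-.1,-.05):
    q=P[(abs(P[:,1]-y0)<.006)&(P[:,0]>.5)&(P[:,0]<.63)]
    print(y0);
    for a in np.arange(.5,.63,.004):
        w=q[(q[:,0]>=a)&(q[:,0]<a+.004)]
        if len(w):print(f'{a:.3f}:{np.median(w[:,2])*1e3:.0f}',end=' ')
    print()
E
```

```text
grip [ 0.4712 -0.1412  0.087 ]
grip [ 0.4721 -0.1193  0.087 ]
grip [ 0.4885 -0.1202  0.087 ]
grip [ 0.4879 -0.141   0.087 ]
[ 0.47993347 -0.13042847  0.087     ]
rear [ 0.4698 -0.1598  0.023 ]
rear [ 0.4875 -0.1592  0.023 ]
nose [0.4746 0.0121 0.023 ]
nose [0.4914 0.0139 0.023 ]
near in L [ 0.5439 -0.2352  0.05  ]
near in R [0.5693 0.0481 0.05  ]
far floor L [ 0.5717 -0.2402  0.034 ]
far floor R [0.5959 0.0596 0.034 ]
tray [ 0.4341 -0.2115  0.014 ]
tray [ 0.4989 -0.2153  0.014 ]
tray [0.4535 0.0465 0.014 ]
tray [0.5185 0.0432 0.014 ]
butt [ 0.5669 -0.1195  0.044 ]
tip [0.5806 0.061  0.044 ]
boardL [ 0.5054 -0.2474  0.02  ]
boardL [ 0.6026 -0.2564  0.02  ]
guard [0.5383 0.0413 0.05  ]
guard roof [0.5464 0.0564 0.1   ]
nearwall endL [ 0.5398 -0.2409  0.05  ]
-0.25
0.500:0 0.504:2 0.508:3 0.512:2 0.516:18 0.520:2 0.524:18 0.528:18 0.532:43 0.536:34 0.540:18 0.552:17 0.556:18 0.560:19 0.564:18 0.568:41 0.572:50 0.576:50 0.588:19 0.592:19 0.596:19 0.600:19 0.604:17 0.612:1 0.616:1 0.620:1 0.624:1 0.628:1 
-0.2
0.500:14 0.504:1 0.508:10 0.512:19 0.516:18 0.520:19 0.524:19 0.528:18 0.532:19 0.536:24 0.540:46 0.544:51 0.552:35 0.556:35 0.560:35 0.564:35 0.568:35 0.572:45 0.576:51 0.592:19 0.596:18 0.600:19 0.604:19 0.608:18 0.616:1 0.620:0 0.624:1 0.628:1 
-0.1
0.500:6 0.504:14 0.508:1 0.512:1 0.516:4 0.520:19 0.524:19 0.528:19 0.532:19 0.536:19 0.540:19 0.544:19 0.548:39 0.552:51 0.556:51 0.560:54 0.564:54 0.568:53 0.572:51 0.580:44 0.584:51 0.588:50 0.600:19 0.604:18 0.608:19 0.612:19 0.616:18 0.624:2 0.628:1 
-0.05
0.500:6 0.504:6 0.508:14 0.512:15 0.516:1 0.520:2 0.524:18 0.528:19 0.532:19 0.536:19 0.540:19 0.544:18 0.548:19 0.552:35 0.556:50 0.560:50 0.564:53 0.568:54 0.572:54 0.576:52 0.584:44 0.588:51 0.592:51 0.608:19 0.612:19 0.616:19 0.620:18
```

Call:
carry_out(moves=[[0,0.5,1.0,-0.01],[0,0.5,2.0,-0.01],[0.1,0.5,2.0,-0.01],[0.1,0.5,2.0,-0.01],[0,0.5,2.0,0],[0,0.5,2.0,0],[0,0.4,1.5,0],[0,0.4,1.0,0],[0,0,0,0]], gripper=1)

```text
time: 3.98
ee_pos: [0.4731, -0.1396, 0.1078]
eef_rot: [[-0.999, 0.033, -0.011], [0.033, 0.999, 0.02], [0.012, 0.019, -1.0]]
wrist_force: [-0.6, 0.0, -0.9]
finger_gap: 0.0852
```

```bash
cat >> h.py <<'E'
def to(x,y,z,yaw=None):
    s=read_state();R=s['eef_rot'];p=s['ee_pos'];d=R.T@(np.array([x,y,z])-p)*100
    a=np.degrees(np.arctan2(R[0,1],R[1,1])) # yaw of tool y from +y toward +x
    print('t',s['time'],'p',p.round(4),'move cm',d.round(2),'tooly slope deg',a.round(2),'tilt',R[:2,2].round(3),'F',s['wrist_force'].round(2),'M',s['moment'].round(2),'gap',s['finger_gap'].round(4))
    if yaw is not None: print('turn',round(np.radians(yaw-a),3))
E
python3 -c "
from h import *
to(.480,-.1305,.041,1.4)"
```

```text
Traceback (most recent call last):
  File "h.py", line 23, in to
    print('t',s['time'],'p',p.round(4),'move cm',d.round(2),'tooly slope deg',a.round(2),'tilt',R[:2,2].round(3),'F',s['wrist_force'].round(2),'M',s['moment'].round(2),'gap',s['finger_gap'].round(4))
                                                                                                                                                                              ^^^^^^^^^^^^^^^^^^^^^
AttributeError: 'float' object has no attribute 'round'
```

```bash
sed -i "s/s\['finger_gap'\].round(4)/round(s['finger_gap'],4)/" h.py
python3 -c "
from h import *
to(.480,-.1305,.041,1.4)"
```

```text
t 3.9833 p [ 0.4731 -0.1396  0.1078] move cm [-0.74  0.8   6.69] tooly slope deg 1.91 tilt [-0.011  0.02 ] F [-0.59  0.05 -0.86] M [-0.01  0.03 -0.02] gap 0.0852
turn -0.009
```

Call:
carry_out(moves=[[-0.4,0.4,0,-0.01],[-0.3,0.4,1.0,0],[0,0,1.5,0],[0,0,1.5,0],[0,0,1.5,0],[0,0,0.8,0],[0,0,0,0]])

```text
time: 4.57
ee_pos: [0.4827, -0.1334, 0.045]
eef_rot: [[-1.0, 0.026, -0.005], [0.026, 1.0, 0.017], [0.005, 0.017, -1.0]]
wrist_force: [0.0, -0.6, 0.1]
finger_gap: 0.0854
```

```bash
python3 -c "
from h import *
to(.480,-.1305,.041,1.4);snap('wrist','w2')"
```

```text
t 4.5667 p [ 0.4827 -0.1334  0.045 ] move cm [0.28 0.27 0.41] tooly slope deg 1.5 tilt [-0.005  0.017] F [ 0.  -0.6  0.1] M [ 0.05  0.03 -0.  ] gap 0.0854
turn -0.002
```

View pics/w2.png

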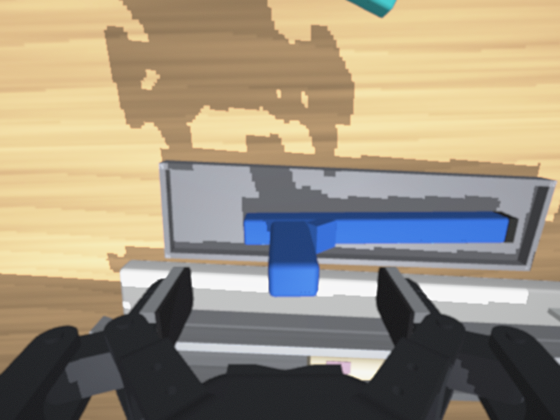

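The grip stands between the open fingers, its top face about (270–318, 264–296).

```bash
python3 -c "
from h import *
z=load('w2')
for uv in[(270,266),(317,264),(318,295),(271,296)]:print(plane(z,uv,.087).round(4))"
```

```text
[[ 0.4732 -0.1407  0.087 ]]
[[ 0.4729 -0.1193  0.087 ]]
[[ 0.489  -0.1188  0.087 ]]
[[ 0.4887 -0.1408  0.087 ]]
```

Call:
carry_out(moves=[[0.15,0.25,0.4,0],[0.1,0,0,0],[0,0,0,0]])

```text
time: 4.87
ee_pos: [0.4817, -0.131, 0.0433]
eef_rot: [[-1.0, 0.026, -0.002], [0.026, 1.0, 0.017], [0.002, 0.017, -1.0]]
wrist_force: [1.2, -0.3, 0.6]
finger_gap: 0.0852
```

Call:
carry_out(moves=[[0,0,0.1,0],[0,0,0,0],[0,0,0,0],[0,0,0,0],[0,0,0,0],[0,0,0,0],[0,0,0,0],[0,0,0,0]], gripper=-1, squeeze=60)

```text
time: 5.53
ee_pos: [0.4829, -0.1313, 0.0442]
eef_rot: [[-1.0, 0.026, 0.001], [0.026, 1.0, 0.016], [-0.001, 0.016, -1.0]]
wrist_force: [-0.4, 1.1, 0.0]
finger_gap: 0.0227
```

Call:
carry_out(moves=[[0,0,0,0],[0,0,0,0]])

```text
time: 5.7
ee_pos: [0.4829, -0.1313, 0.0442]
eef_rot: [[-1.0, 0.026, 0.001], [0.026, 1.0, 0.016], [-0.001, 0.016, -1.0]]
wrist_force: [-0.2, 0.4, 2.1]
finger_gap: 0.0224
```

Call:
carry_out(moves=[[0,0,-0.5,0],[0,0,-1.0,0],[0,0,-1.5,0],[0,0,-1.5,0],[0,0,-1.5,0],[0,0,-1.0,0],[0,0,0,0]])

```text
time: 6.28
ee_pos: [0.4818, -0.1324, 0.1205]
eef_rot: [[-1.0, 0.026, -0.0], [0.026, 1.0, 0.016], [0.001, 0.016, -1.0]]
wrist_force: [0.3, -0.3, -0.6]
finger_gap: 0.0226
```

```bash
python3 -c "
from h import *
to(.5534,-.290,.115,4.86);"
```

```text
t 6.2833 p [ 0.4818 -0.1324  0.1205] move cm [ -7.58 -15.57   0.29] tooly slope deg 1.51 tilt [-0.     0.016] F [ 0.34 -0.29 -0.6 ] M [-0.15  0.01 -0.02] gap 0.0226
turn 0.058
```

Call:
carry_out(moves=[[-0.4,-1.0,0,0],[-0.8,-1.8,0,0.01],[-1.0,-2.0,0,0.01],[-1.0,-2.0,0,0.01],[-1.0,-2.0,0,0.01],[-1.0,-2.0,0,0.01],[-1.0,-1.8,0,0.01],[-0.7,-1.5,0,0],[-0.4,-0.8,0,0],[0,0,0,0],[0,0,0,0]])

```text
time: 7.2
ee_pos: [0.5476, -0.2982, 0.1129]
eef_rot: [[-0.996, 0.089, -0.004], [0.089, 0.996, 0.017], [0.006, 0.017, -1.0]]
wrist_force: [-0.9, -0.2, -1.2]
finger_gap: 0.0223
```

```bash
python3 -c "
from h import *
to(.5534,-.290,.115,4.86);snap('wrist','w3')"
```

```text
t 7.2 p [ 0.5476 -0.2982  0.1129] move cm [-0.5   0.87 -0.2 ] tooly slope deg 5.1 tilt [-0.004  0.017] F [-0.95 -0.17 -1.18] M [-0.08 -0.01  0.03] gap 0.0223
turn -0.004
```

View pics/w3.png

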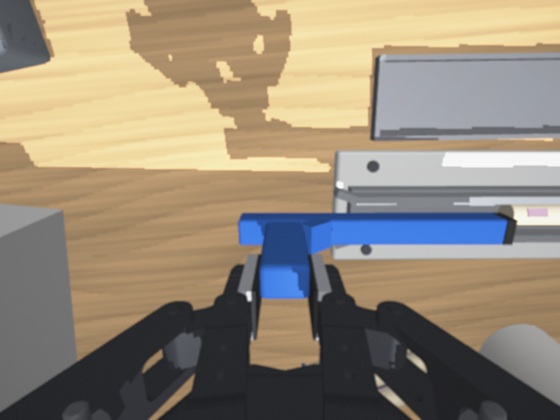

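```bash
python3 - <<'E'
from h import *
z=load('w3')
P=cloud(z);d=z['d']
p=z['p'];hsv=cv2.cvtColor(p,cv2.COLOR_RGB2HSV)
m=cv2.inRange(hsv,(105,130,60),(125,255,255))
for u in(245,255,340,380,420,460,495):
    col=np.where(m[:,u])[0]; col=col[(col>190)&(col<260)]
    h=np.median(P[col,u,2]); a,b=plane(z,[(u,col.min()-.5),(u,col.max()+.5)],.0915); print(u,col.min(),col.max(),h.round(4),a.round(4),b.round(4),((a+b)/2).round(4))
print('board',plane(z,[(335,152),(333,258)],.019).round(4))
print('butt',plane(z,[(512,213)],.05).round(4))
print('stick nose',plane(z,[(516,229)],.085).round(4))
cv2.imwrite('pics/w3z.png',cv2.resize(cv2.cvtColor(p,cv2.COLOR_RGB2BGR)[140:270,320:520],None,fx=4,fy=4,interpolation=cv2.INTER_CUBIC))
E
```

```text
245 214 243 0.092 [ 0.5302 -0.3216  0.0915] [ 0.5507 -0.3241  0.0915] [ 0.5405 -0.3228  0.0915]
255 214 243 0.0921 [ 0.5308 -0.3152  0.0915] [ 0.5513 -0.3176  0.0915] [ 0.5411 -0.3164  0.0915]
340 214 244 0.0928 [ 0.5359 -0.261   0.0915] [ 0.5573 -0.2618  0.0915] [ 0.5466 -0.2614  0.0915]
380 213 243 0.0936 [ 0.5376 -0.2354  0.0915] [ 0.5591 -0.2353  0.0915] [ 0.5484 -0.2353  0.0915]
420 213 243 0.0938 [ 0.54   -0.2096  0.0915] [ 0.5617 -0.2088  0.0915] [ 0.5508 -0.2092  0.0915]
460 213 243 0.0939 [ 0.5424 -0.1837  0.0915] [ 0.5642 -0.1821  0.0915] [ 0.5533 -0.1829  0.0915]
495 214 243 0.0943 [ 0.5452 -0.1609  0.0915] [ 0.5664 -0.1586  0.0915] [ 0.5558 -0.1598  0.0915]
board [[ 0.5055 -0.2506  0.019 ]
 [ 0.602  -0.2563  0.019 ]]
butt [[ 0.5616 -0.1185  0.05  ]]
stick nose [[ 0.5602 -0.1408  0.085 ]]
```

View pics/w3z.png

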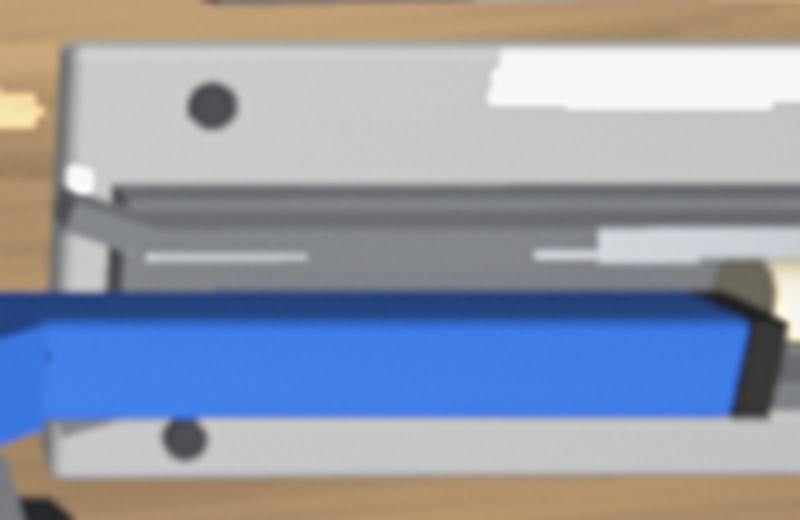

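```bash
python3 - <<'E'
from h import *
z=load('w3')
f=lambda u,v:(320+(u-1.5)/4,140+(v-1.5)/4)
c=lambda y:.5578+.085*(y+.2377)
for n,uv,h in[('near in',f(620,262),.05),('near in',f(790,259),.05),('near out',f(620,229),.05),('bar near',f(400,322),.0933),('bar far',f(400,415),.0933),('bar near',f(700,322),.0943),('bar far',f(700,415),.0943),('nose',f(775,370),.094),('board',f(70,45),.019),('board',f(52,476),.019),('grip',(262,266),.156),('grip',(307,296),.156)]:
    q=plane(z,f(*uv) if 0 else uv,h)[0];print(n,q.round(4),'off CL',((q[0]-c(q[1]))*.9964*1e3).round(1))
E
```

```text
near in [ 0.5524 -0.1487  0.05  ] off CL -12.9
near in [ 0.5548 -0.1154  0.05  ] off CL -13.3
near out [ 0.5457 -0.1493  0.05  ] off CL -19.6
bar near [ 0.5445 -0.2104  0.0933] off CL -15.6
bar far [ 0.5607 -0.2098  0.0933] off CL 0.5
bar near [ 0.5486 -0.1626  0.0943] off CL -15.5
bar far [ 0.5649 -0.1609  0.0943] off CL 0.6
nose [ 0.5582 -0.1492  0.094 ] off CL -7.1
board [ 0.5047 -0.2487  0.019 ] off CL -51.9
board [ 0.6026 -0.2567  0.019 ] off CL 46.3
grip [ 0.5361 -0.308   0.156 ] off CL -15.7
grip [ 0.5533 -0.289   0.156 ] off CL -0.2
```

Call:
carry_out(moves=[[-0.4,0,0,0],[-0.35,0,0,-0.004],[0,0,0.6,0],[0,0,0.8,0],[0,0,0,0]])

```text
time: 7.67
ee_pos: [0.5554, -0.2964, 0.0977]
eef_rot: [[-0.997, 0.082, -0.005], [0.082, 0.996, 0.017], [0.006, 0.017, -1.0]]
wrist_force: [-0.8, 0.7, -2.4]
finger_gap: 0.0224
```

```bash
python3 - <<'E'
from h import *
to(.5551,-.2975,.0745,4.86);p,d=snap('wrist','w4')
cv2.imwrite('pics/w4z.png',cv2.resize(cv2.cvtColor(p,cv2.COLOR_RGB2BGR)[130:280,320:520],None,fx=4,fy=4,interpolation=cv2.INTER_CUBIC))
E
```

```text
t 7.6667 p [ 0.5554 -0.2964  0.0977] move cm [ 0.   -0.15  2.32] tooly slope deg 4.7 tilt [-0.005  0.017] F [-0.78  0.68 -2.36] M [-0.04  0.02 -0.02] gap 0.0224
turn 0.003
```

View pics/w4z.png

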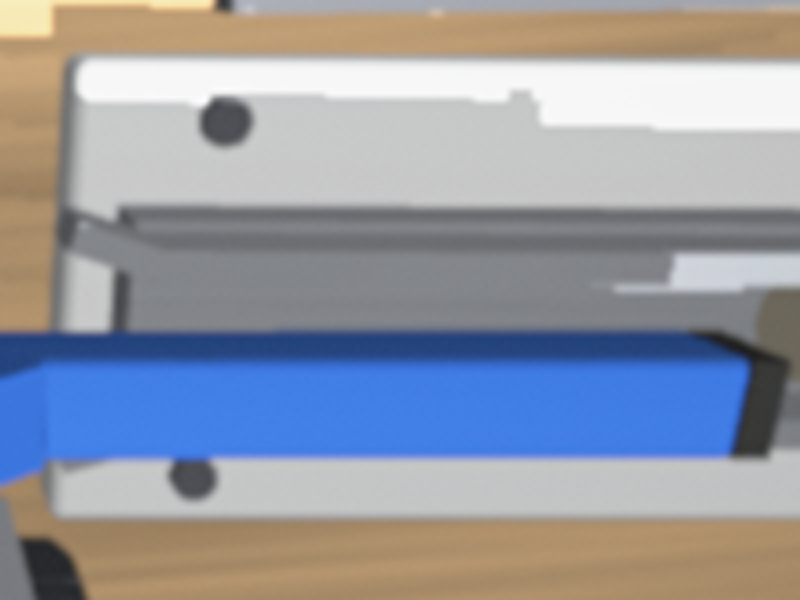

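```bash
python3 - <<'E'
from h import *
z=load('w4')
f=lambda u,v:(320+(u-1.5)/4,130+(v-1.5)/4)
c=lambda y:.5578+.085*(y+.2377)
for n,uv,h in[('near in',f(700,290),.05),('near in',f(790,287),.05),('bar near',f(200,361),.0778),('bar far',f(200,458),.0778),('bar near',f(700,361),.079),('bar far',f(700,458),.079),('nose',f(775,410),.0785),('board',f(75,60),.019),('board',f(55,517),.019)]:
    q=plane(z,uv,h)[0];print(n,q.round(4),'off CL',((q[0]-c(q[1]))*.9964*1e3).round(1))
E
```

```text
near in [ 0.5535 -0.1417  0.05  ] off CL -12.4
near in [ 0.5544 -0.1252  0.05  ] off CL -12.9
bar near [ 0.5494 -0.2408  0.0778] off CL -8.1
bar far [ 0.5663 -0.2408  0.0778] off CL 8.7
bar near [ 0.5559 -0.1605  0.079 ] off CL -8.4
bar far [ 0.573  -0.1586  0.079 ] off CL 8.5
nose [ 0.5658 -0.1468  0.0785] off CL 0.2
board [ 0.506  -0.2489  0.019 ] off CL -50.7
board [ 0.6037 -0.2563  0.019 ] off CL 47.3
```

Call:
carry_out(moves=[[0,0,0.7,0.003],[0,0,0.7,0],[0,0,0.5,0],[0,0,0,0]])

```text
time: 8.05
ee_pos: [0.5552, -0.2957, 0.0775]
eef_rot: [[-0.996, 0.085, -0.004], [0.085, 0.996, 0.017], [0.006, 0.017, -1.0]]
wrist_force: [0.7, 0.3, -0.6]
finger_gap: 0.0226
```

```bash
python3 - <<'E'
from h import *
to(.5551,-.2975,.0745,4.86);p,d=snap('wrist','w5')
cv2.imwrite('pics/w5z.png',cv2.resize(cv2.cvtColor(p,cv2.COLOR_RGB2BGR)[130:280,320:520],None,fx=4,fy=4,interpolation=cv2.INTER_CUBIC))
E
```

```text
t 8.05 p [ 0.5552 -0.2957  0.0775] move cm [-0.01 -0.19  0.3 ] tooly slope deg 4.87 tilt [-0.004  0.017] F [ 0.68  0.25 -0.61] M [-0.09  0.01  0.05] gap 0.0226
turn -0.0
```

View pics/w5z.png

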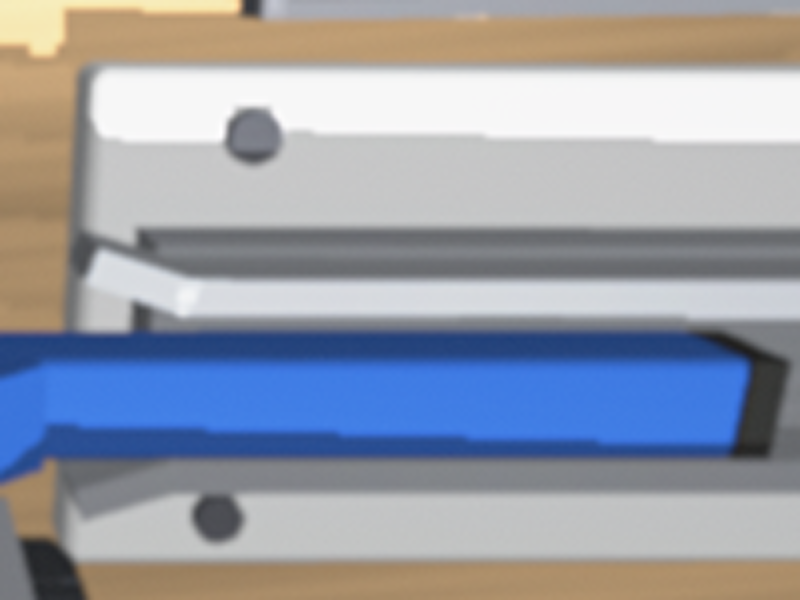

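Call:
carry_out(moves=[[0,0.3,0.12,0],[0,0.5,0.12,0],[0,0.5,0,0],[0,0.4,0,0],[0,0.2,0,0],[0,0,0,0]])

```text
time: 8.6
ee_pos: [0.5574, -0.2747, 0.0765]
eef_rot: [[-0.996, 0.085, -0.003], [0.085, 0.996, 0.017], [0.004, 0.016, -1.0]]
wrist_force: [0.8, 0.6, -1.8]
finger_gap: 0.0225
```

```bash
cat >> h.py <<'E'
def cl():
    s=read_state();p=s['ee_pos'];u=np.array([.085,.9964]);
    print('offCL mm',((p[0]-.5578-.085*(p[1]+.2377))*996).round(2),'along mm',((p[1]+.2957)*1003.6).round(1),'Falong',(s['wrist_force'][:2]@u).round(2))
E
python3 - <<'E'
from h import *
to(.5551,-.2975,.0755,4.87);cl();p,d=snap('wrist','w6')
cv2.imwrite('pics/w6z.png',cv2.resize(cv2.cvtColor(p,cv2.COLOR_RGB2BGR)[130:280,360:560],None,fx=4,fy=4,interpolation=cv2.INTER_CUBIC))
E
```

```text
t 8.6 p [ 0.5574 -0.2747  0.0765] move cm [ 0.04 -2.3   0.06] tooly slope deg 4.87 tilt [-0.003  0.017] F [ 0.83  0.62 -1.8 ] M [-0.09  0.05  0.01] gap 0.0225
turn 0.0
offCL mm 2.77 along mm 21.1 Falong 0.69
```

View pics/w6z.png

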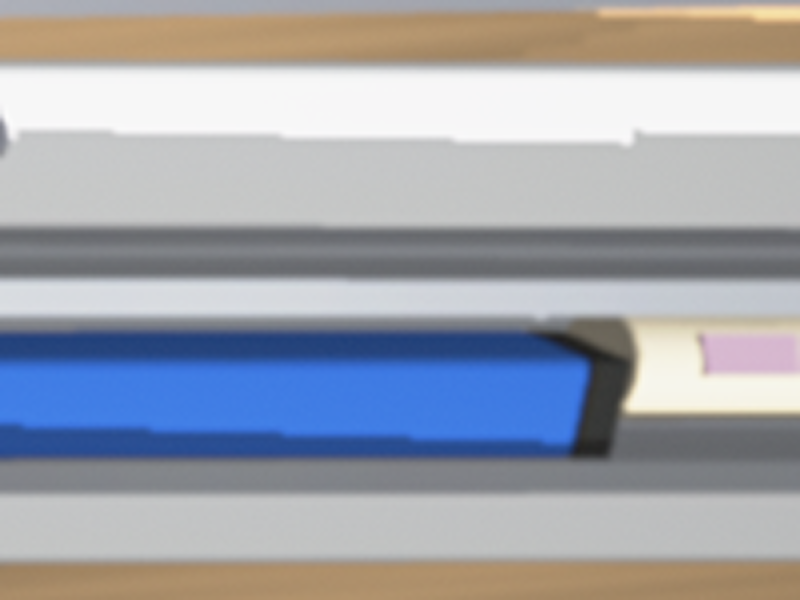

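Call:
carry_out(moves=[[0,0.15,0.03,0],[0,0.15,0,0],[0,0.15,0.03,0],[0,0.15,0,0],[0,0.15,0,0],[0,0.15,0,0],[0,0.15,0,0],[0,0.15,0,0]])

```text
time: 9.32
ee_pos: [0.5587, -0.2626, 0.0763]
eef_rot: [[-0.996, 0.086, -0.002], [0.086, 0.996, 0.016], [0.004, 0.016, -1.0]]
wrist_force: [0.1, -0.2, -1.2]
finger_gap: 0.0224
```

```bash
python3 - <<'E'
from h import *
to(.5551,-.2975,.0755,4.87);cl();p,d=snap('wrist','w7')
cv2.imwrite('pics/w7z.png',cv2.resize(cv2.cvtColor(p,cv2.COLOR_RGB2BGR)[130:280,360:560],None,fx=4,fy=4,interpolation=cv2.INTER_CUBIC))
E
```

```text
t 9.3167 p [ 0.5587 -0.2626  0.0763] move cm [ 0.06 -3.51  0.02] tooly slope deg 4.91 tilt [-0.002  0.016] F [ 0.1  -0.15 -1.22] M [-0.21  0.03  0.01] gap 0.0224
turn -0.001
offCL mm 2.96 along mm 33.2 Falong -0.14
```

View pics/w7z.png

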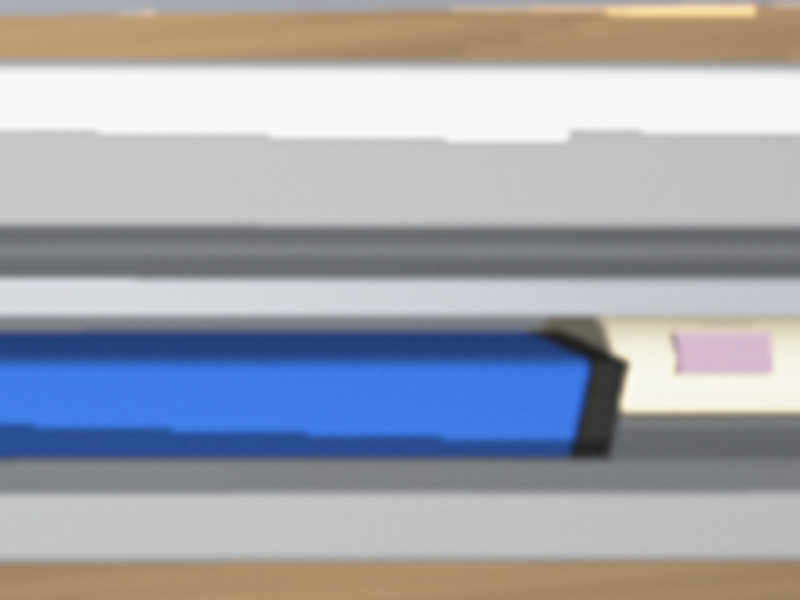

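Call:
carry_out(moves=[[0.02,0.2,0.01,0],[0.02,0.3,0.01,0],[0,0.3,0.01,0],[0,0.3,0,0],[0,0.3,0.01,0],[0,0.3,0,0],[0,0.3,0.01,0],[0,0.3,0,0],[0,0.3,0.01,0],[0,0.3,0,0]])

```text
time: 10.2
ee_pos: [0.561, -0.2305, 0.0762]
eef_rot: [[-0.996, 0.085, -0.002], [0.085, 0.996, 0.016], [0.004, 0.016, -1.0]]
wrist_force: [0.0, -0.6, -0.5]
finger_gap: 0.0224
```

```bash
python3 - <<'E'
from h import *
to(.5551,-.2975,.0755,4.87);cl();p,d=snap('wrist','w8')
E
```

```text
t 10.2 p [ 0.561  -0.2305  0.0762] move cm [ 0.01 -6.73 -0.04] tooly slope deg 4.9 tilt [-0.002  0.016] F [ 0.02 -0.58 -0.51] M [-0.19  0.01 -0.03] gap 0.0224
turn -0.001
offCL mm 2.53 along mm 65.5 Falong -0.58
```

View pics/w8.png

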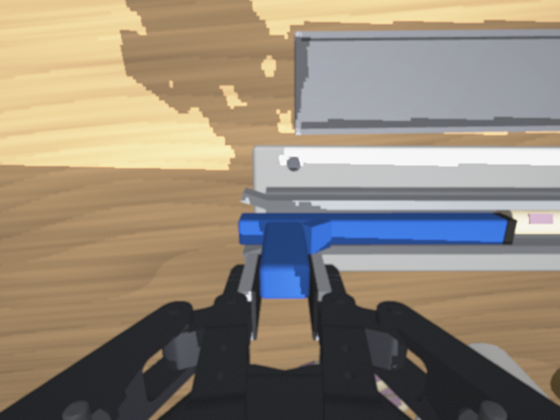

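Call:
carry_out(moves=[[0,0.3,0.01,0],[0,0.3,0.01,0],[0,0.3,0.01,0],[0,0.3,0,0],[0,0.3,0.01,0],[0,0.3,0,0],[0,0.3,0.01,0],[0,0.3,0.01,0],[0,0.3,0,0]])

```text
time: 11.0
ee_pos: [0.5635, -0.2006, 0.076]
eef_rot: [[-0.996, 0.086, -0.002], [0.085, 0.996, 0.016], [0.004, 0.016, -1.0]]
wrist_force: [-0.2, -0.5, -1.1]
finger_gap: 0.0226
```

Call:
carry_out(moves=[[0,0.2,0,0],[0,0.2,0,0],[0,0.2,0.01,0],[0,0.2,0,0],[0,0.2,0,0],[0,0.2,0.01,0]])

```text
time: 11.5
ee_pos: [0.5648, -0.1871, 0.0761]
eef_rot: [[-0.996, 0.085, -0.002], [0.085, 0.996, 0.016], [0.003, 0.016, -1.0]]
wrist_force: [-0.2, -0.4, -1.5]
finger_gap: 0.0226
```

```bash
python3 - <<'E'
from h import *
to(.5551,-.2975,.0755,4.87);cl()
E
```

```text
t 11.5 p [ 0.5648 -0.1871  0.0761] move cm [  0.02 -11.08  -0.12] tooly slope deg 4.9 tilt [-0.002  0.016] F [-0.21 -0.4  -1.54] M [-0.19 -0.01 -0.04] gap 0.0226
turn -0.0
offCL mm 2.65 along mm 109.0 Falong -0.42
```

Call:
carry_out(moves=[[0,0.2,0,0],[0,0.2,0,0],[0,0.2,0.01,0],[0,0.2,0,0],[0,0.2,0,0],[0,0.2,0.01,0]])

```text
time: 12.0
ee_pos: [0.5659, -0.1743, 0.0761]
eef_rot: [[-0.996, 0.086, -0.002], [0.086, 0.996, 0.015], [0.003, 0.015, -1.0]]
wrist_force: [-0.2, -1.3, -0.3]
finger_gap: 0.0222
```

Call:
carry_out(moves=[[0,0.2,0,0],[0,0.2,0,0],[0,0.2,0.01,0],[0,0.2,0,0],[0,0.2,0,0],[0,0.2,0.01,0]])

```text
time: 12.5
ee_pos: [0.5678, -0.1657, 0.0776]
eef_rot: [[-0.996, 0.088, -0.0], [0.088, 0.996, 0.006], [0.001, 0.006, -1.0]]
wrist_force: [-0.3, -7.9, 0.7]
finger_gap: 0.0221
```

```bash
python3 - <<'E'
from h import *
to(.5551,-.2975,.0755,4.87);cl();snap('wrist','w9');snap('scene','s9')
E
```

```text
t 12.5 p [ 0.5678 -0.1657  0.0776] move cm [  0.11 -13.24   0.13] tooly slope deg 5.05 tilt [-0.     0.006] F [-0.3  -7.89  0.68] M [-1.64  0.23  0.1 ] gap 0.0221
turn -0.003
offCL mm 3.88 along mm 130.4 Falong -7.89
```

View pics/w9.png

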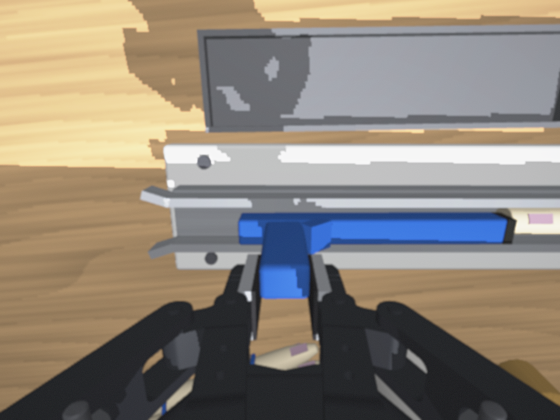

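View pics/s9.png

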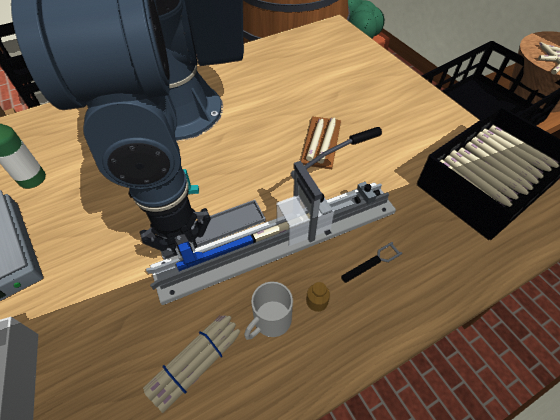

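Call:
carry_out(moves=[[0.03,0.2,0.04,0],[0.03,0.2,0.04,0],[0.03,0.2,0.03,0],[0,0.2,0,0]])

```text
time: 12.93
ee_pos: [0.5684, -0.1602, 0.0778]
eef_rot: [[-0.996, 0.09, 0.002], [0.09, 0.996, 0.001], [-0.002, 0.001, -1.0]]
wrist_force: [-0.7, -8.6, 3.8]
finger_gap: 0.0226
```

Call:
carry_out(moves=[[0.02,0.2,0.02,0],[0.02,0.2,0.02,0],[0,0.2,0.02,0],[0,0.2,0,0]])

```text
time: 13.27
ee_pos: [0.5695, -0.1554, 0.0788]
eef_rot: [[-0.996, 0.092, 0.004], [0.092, 0.996, -0.006], [-0.005, -0.005, -1.0]]
wrist_force: [-1.0, -7.7, 2.8]
finger_gap: 0.0223
```

```bash
python3 - <<'E'
from h import *
to(.5551,-.2975,.0755,4.87);cl()
E
```

```text
t 13.2667 p [ 0.5695 -0.1554  0.0788] move cm [  0.13 -14.28   0.41] tooly slope deg 5.27 tilt [ 0.004 -0.006] F [-0.95 -7.68  2.76] M [-1.45  0.24  0.14] gap 0.0223
turn -0.007
offCL mm 4.67 along mm 140.8 Falong -7.73
```

Call:
carry_out(moves=[[0.03,0.3,0,-0.004],[0.03,0.4,0,-0.003],[0.03,0.4,0,0],[0.02,0.4,0,0],[0,0.4,0,0]])

```text
time: 13.68
ee_pos: [0.5708, -0.1396, 0.0801]
eef_rot: [[-0.996, 0.088, 0.007], [0.088, 0.996, -0.013], [-0.008, -0.012, -1.0]]
wrist_force: [-1.3, -7.6, 1.7]
finger_gap: 0.0226
```

```bash
python3 - <<'E'
from h import *
to(.5551,-.2975,.0755,4.87);cl()
E
```

```text
t 13.6833 p [ 0.5708 -0.1396  0.0801] move cm [  0.19 -15.86   0.65] tooly slope deg 5.03 tilt [ 0.007 -0.013] F [-1.34 -7.57  1.7 ] M [-1.46  0.15  0.05] gap 0.0226
turn -0.003
offCL mm 4.67 along mm 156.7 Falong -7.66
```

Call:
carry_out(moves=[[0.05,0.4,0.05,-0.003],[0.05,0.4,0.05,0],[0.05,0.4,0.05,0],[0.02,0.4,0.05,0],[0,0.4,0.04,0]])

```text
time: 14.1
ee_pos: [0.5722, -0.1227, 0.0796]
eef_rot: [[-0.996, 0.087, 0.01], [0.087, 0.996, -0.02], [-0.012, -0.019, -1.0]]
wrist_force: [-0.6, -9.3, 5.2]
finger_gap: 0.0224
```

```bash
python3 - <<'E'
from h import *
to(.5551,-.2975,.0755,4.87);cl()
E
```

```text
t 14.1 p [ 0.5722 -0.1227  0.0796] move cm [  0.19 -17.55   0.75] tooly slope deg 5.02 tilt [ 0.01 -0.02] F [-0.58 -9.31  5.18] M [-1.59  0.24  0.12] gap 0.0224
turn -0.003
offCL mm 4.63 along mm 173.6 Falong -9.33
```

Call:
carry_out(moves=[[0.03,0.4,-0.05,-0.003],[0.03,0.4,-0.03,0],[0.03,0.4,0,0],[0.02,0.4,0,0]])

```text
time: 14.43
ee_pos: [0.5732, -0.1088, 0.0814]
eef_rot: [[-0.996, 0.086, 0.012], [0.086, 0.996, -0.026], [-0.014, -0.025, -1.0]]
wrist_force: [-0.5, -7.1, 2.0]
finger_gap: 0.0221
```

```bash
python3 - <<'E'
from h import *
to(.5551,-.2975,.0755,4.87);cl();snap('top','t10');snap('wrist','w10')
E
```

```text
t 14.4333 p [ 0.5732 -0.1088  0.0814] move cm [  0.18 -18.94   1.05] tooly slope deg 4.96 tilt [ 0.012 -0.026] F [-0.55 -7.05  2.05] M [-1.47  0.13  0.02] gap 0.0221
turn -0.002
offCL mm 4.38 along mm 187.6 Falong -7.07
```

View pics/w10.png

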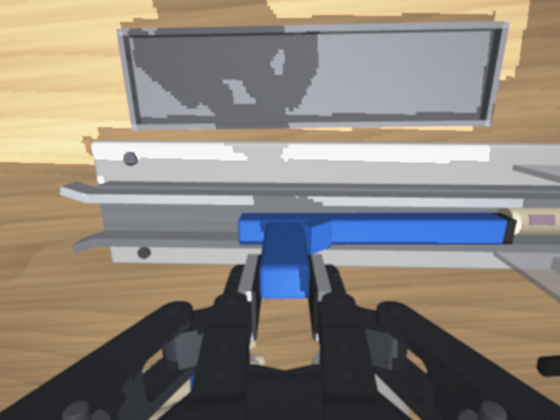

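View pics/t10.png

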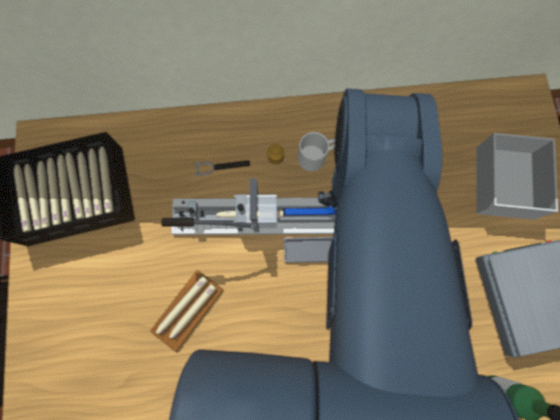

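```bash
python3 - <<'E'
import cv2
p=cv2.imread('pics/t10.png')[190:240,165:265]
cv2.imwrite('pics/t10z.png',cv2.resize(p,None,fx=8,fy=8,interpolation=cv2.INTER_CUBIC))
p=cv2.imread('pics/w10.png')[150:280,440:560]
cv2.imwrite('pics/w10z.png',cv2.resize(p,None,fx=5,fy=5,interpolation=cv2.INTER_CUBIC)[:600])
E
```

```text
(no output)
```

View pics/t10z.png

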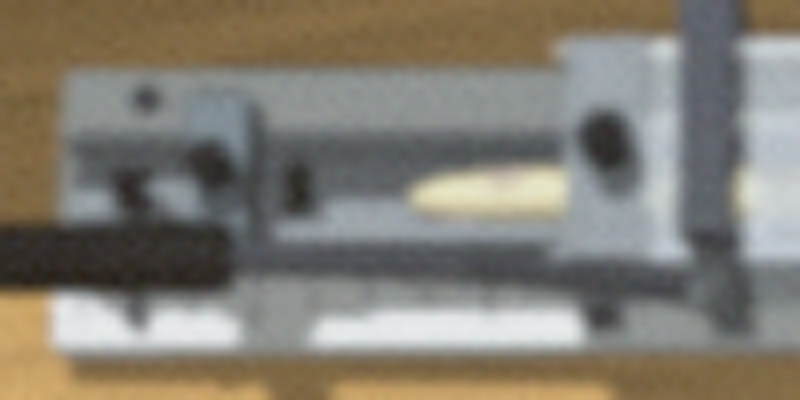

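View pics/w10z.png

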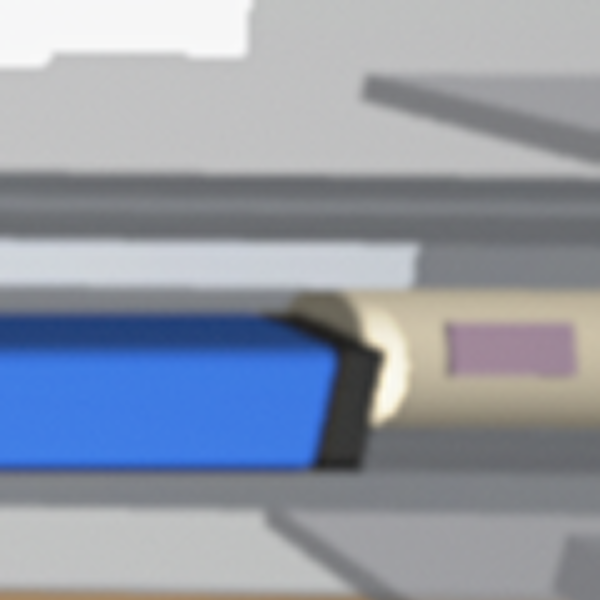

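Call:
carry_out(moves=[[0.06,0.4,0,-0.004],[0.06,0.4,0,-0.004],[0.05,0.4,0,0],[0.03,0.35,0,0]])

```text
time: 14.87
ee_pos: [0.5729, -0.095, 0.0816]
eef_rot: [[-0.997, 0.08, 0.013], [0.079, 0.996, -0.029], [-0.016, -0.028, -0.999]]
wrist_force: [0.4, -8.6, 1.9]
finger_gap: 0.0222
```

```bash
python3 - <<'E'
from h import *
to(.5551,-.2975,.0755,4.87);cl()
E
```

```text
t 14.8667 p [ 0.5729 -0.095   0.0816] move cm [  0.18 -20.3    1.16] tooly slope deg 4.57 tilt [ 0.013 -0.029] F [ 0.44 -8.63  1.91] M [-1.6  -0.03 -0.13] gap 0.0222
turn 0.005
offCL mm 2.97 along mm 201.4 Falong -8.56
```

Call:
carry_out(moves=[[0,0.3,0,0.002],[0,0.3,0,0.002],[0,0.25,0,0],[0,0.2,0,0]])

```text
time: 15.2
ee_pos: [0.5741, -0.0867, 0.0821]
eef_rot: [[-0.996, 0.085, 0.014], [0.085, 0.996, -0.033], [-0.017, -0.031, -0.999]]
wrist_force: [0.4, -7.7, 2.2]
finger_gap: 0.0225
```

```bash
python3 - <<'E'
from h import *
to(.5551,-.2975,.0755,4.87);cl();p,d=snap('top','t11')
cv2.imwrite('pics/t11z.png',cv2.resize(cv2.cvtColor(p,cv2.COLOR_RGB2BGR)[190:240,165:265],None,fx=8,fy=8,interpolation=cv2.INTER_CUBIC))
E
```

```text
t 15.2 p [ 0.5741 -0.0867  0.0821] move cm [  0.11 -21.14   1.32] tooly slope deg 4.9 tilt [ 0.014 -0.033] F [ 0.35 -7.66  2.2 ] M [-1.55  0.23 -0.02] gap 0.0225
turn -0.001
offCL mm 3.45 along mm 209.8 Falong -7.61
```

View pics/t11z.png

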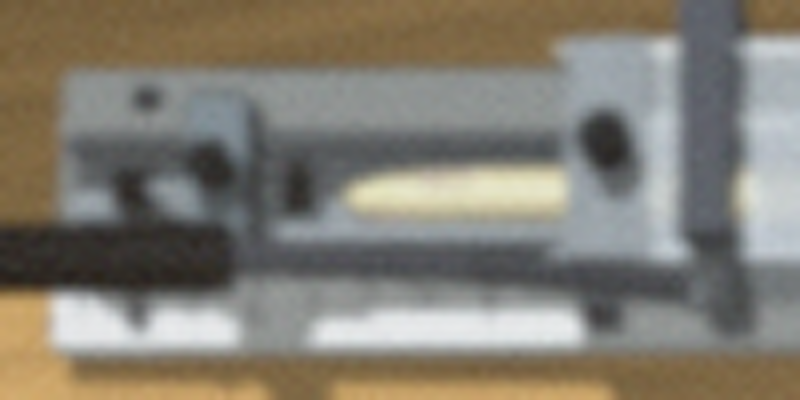

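Call:
carry_out(moves=[[0,0.2,0,0],[0,0.2,0,0],[0,0.2,0,0]])

```text
time: 15.5
ee_pos: [0.5747, -0.0822, 0.0824]
eef_rot: [[-0.996, 0.087, 0.015], [0.086, 0.996, -0.035], [-0.018, -0.034, -0.999]]
wrist_force: [-0.7, -7.9, 3.0]
finger_gap: 0.0228
```

Call:
carry_out(moves=[[0,0.15,0,0],[0,0.15,0,0]])

```text
time: 15.67
ee_pos: [0.575, -0.0804, 0.0827]
eef_rot: [[-0.996, 0.087, 0.015], [0.087, 0.996, -0.037], [-0.018, -0.036, -0.999]]
wrist_force: [-0.5, -7.6, 2.5]
finger_gap: 0.0225
```

```bash
python3 - <<'E'
from h import *
to(.5551,-.2975,.0755,4.87);cl()
E
```

```text
t 15.6667 p [ 0.575  -0.0804  0.0827] move cm [  0.11 -21.76   1.49] tooly slope deg 5.01 tilt [ 0.015 -0.037] F [-0.53 -7.62  2.49] M [-1.57  0.23  0.05] gap 0.0225
turn -0.002
offCL mm 3.8 along mm 216.1 Falong -7.63
```

Call:
carry_out(moves=[[0,0.15,0,-0.002],[0,0.15,0,0]])

```text
time: 15.83
ee_pos: [0.5753, -0.0786, 0.0829]
eef_rot: [[-0.996, 0.086, 0.015], [0.085, 0.996, -0.039], [-0.019, -0.038, -0.999]]
wrist_force: [-1.1, -6.7, 1.5]
finger_gap: 0.0226
```

Call:
carry_out(moves=[[0,0.15,0,0]])

```text
time: 15.92
ee_pos: [0.5755, -0.0778, 0.083]
eef_rot: [[-0.996, 0.087, 0.016], [0.086, 0.996, -0.04], [-0.019, -0.039, -0.999]]
wrist_force: [-0.4, -7.7, 3.1]
finger_gap: 0.0227
```

Call:
carry_out(moves=[[0,0.15,0,0]])

```text
time: 16.0
ee_pos: [0.5756, -0.0769, 0.0832]
eef_rot: [[-0.996, 0.087, 0.016], [0.086, 0.995, -0.041], [-0.019, -0.04, -0.999]]
wrist_force: [-0.1, -8.2, 2.3]
finger_gap: 0.0222
```

```bash
python3 - <<'E'
from h import *
to(.5551,-.2975,.0755,4.87);cl();p,d=snap('top','t12')
cv2.imwrite('pics/t12z.png',cv2.resize(cv2.cvtColor(p,cv2.COLOR_RGB2BGR)[190:240,165:265],None,fx=8,fy=8,interpolation=cv2.INTER_CUBIC))
E
```

```text
t 16.0 p [ 0.5756 -0.0769  0.0832] move cm [  0.16 -22.1    1.64] tooly slope deg 4.99 tilt [ 0.016 -0.041] F [-0.11 -8.18  2.26] M [-1.54  0.19  0.06] gap 0.0222
turn -0.002
offCL mm 4.16 along mm 219.5 Falong -8.16
```

View pics/t12z.png

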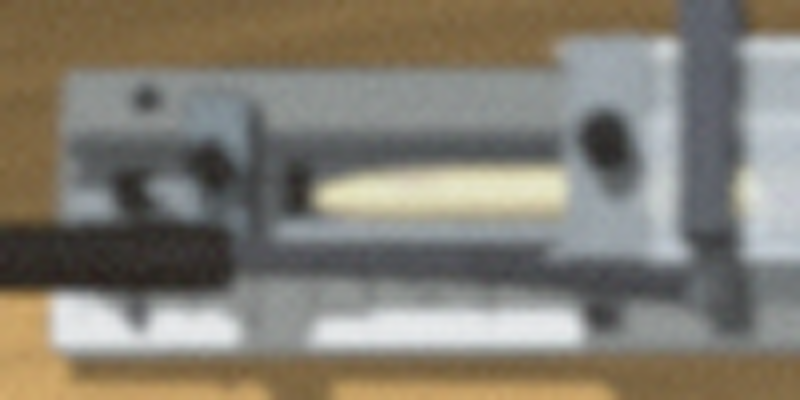

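Call:
carry_out(moves=[[0,0.15,0,0]])

```text
time: 16.13
ee_pos: [0.5758, -0.0759, 0.0833]
eef_rot: [[-0.996, 0.087, 0.016], [0.087, 0.995, -0.042], [-0.019, -0.04, -0.999]]
wrist_force: [-1.0, -7.5, 3.3]
finger_gap: 0.0219
```

Call:
carry_out(moves=[[0,0.15,0,0]])

```text
time: 16.22
ee_pos: [0.5759, -0.075, 0.0834]
eef_rot: [[-0.996, 0.088, 0.016], [0.087, 0.995, -0.043], [-0.02, -0.041, -0.999]]
wrist_force: [-0.4, -7.3, 2.0]
finger_gap: 0.0225
```

Call:
carry_out(moves=[[0,0.15,0,0]])

```text
time: 16.3
ee_pos: [0.5761, -0.0742, 0.0835]
eef_rot: [[-0.996, 0.088, 0.016], [0.087, 0.995, -0.044], [-0.02, -0.042, -0.999]]
wrist_force: [-0.1, -8.3, 3.6]
finger_gap: 0.0224
```

Call:
carry_out(moves=[[0,0.15,0,0]])

```text
time: 16.38
ee_pos: [0.5762, -0.0734, 0.0837]
eef_rot: [[-0.996, 0.089, 0.016], [0.088, 0.995, -0.045], [-0.02, -0.043, -0.999]]
wrist_force: [-1.6, -8.3, 3.3]
finger_gap: 0.0227
```

Call:
carry_out(moves=[[0,0.15,0,0]])

```text
time: 16.47
ee_pos: [0.5763, -0.0728, 0.0839]
eef_rot: [[-0.996, 0.089, 0.016], [0.088, 0.995, -0.046], [-0.02, -0.045, -0.999]]
wrist_force: [-0.9, -10.9, 3.8]
finger_gap: 0.0225
```

```bash
python3 - <<'E'
from h import *
to(.5551,-.2975,.0755,4.87);cl();p,d=snap('top','t13')
cv2.imwrite('pics/t13z.png',cv2.resize(cv2.cvtColor(p,cv2.COLOR_RGB2BGR)[190:240,165:265],None,fx=8,fy=8,interpolation=cv2.INTER_CUBIC))
E
```

```text
t 16.4667 p [ 0.5763 -0.0728  0.0839] move cm [  0.15 -22.51   1.84] tooly slope deg 5.12 tilt [ 0.016 -0.046] F [ -0.91 -10.91   3.75] M [-2.13  0.36  0.07] gap 0.0225
turn -0.004
offCL mm 4.51 along mm 223.7 Falong -10.94
```

View pics/t13z.png

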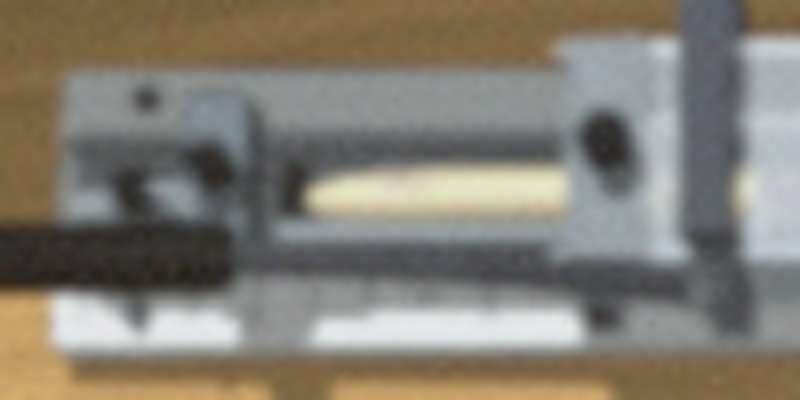

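Force and moment both rise (7.7→10.9 N, 1.55→2.13 N·m), and the top view shows the tip at the pad. The tip has reached the stop.

Call:
carry_out(moves=[[0,0.15,0,0]])

```text
time: 16.6
ee_pos: [0.5765, -0.0724, 0.0841]
eef_rot: [[-0.996, 0.09, 0.017], [0.089, 0.995, -0.048], [-0.021, -0.047, -0.999]]
wrist_force: [-1.8, -12.6, 4.7]
finger_gap: 0.0226
```

```bash
python3 - <<'E'
from h import *
to(.5551,-.2975,.0755,4.87);cl()
E
```

```text
t 16.6 p [ 0.5765 -0.0724  0.0841] move cm [  0.15 -22.55   1.91] tooly slope deg 5.16 tilt [ 0.017 -0.048] F [ -1.82 -12.64   4.74] M [-2.58  0.46  0.04] gap 0.0226
turn -0.005
offCL mm 4.65 along mm 224.1 Falong -12.75
```

Call:
carry_out(moves=[[0,0.12,0,-0.002],[0,0.12,0,0]])

```text
time: 16.77
ee_pos: [0.5768, -0.0722, 0.0847]
eef_rot: [[-0.996, 0.089, 0.017], [0.088, 0.995, -0.052], [-0.021, -0.05, -0.999]]
wrist_force: [-2.2, -10.3, 3.8]
finger_gap: 0.0226
```

```bash
python3 - <<'E'
from h import *
to(.5551,-.2975,.0755,4.87);cl()
E
```

```text
t 16.7667 p [ 0.5768 -0.0722  0.0847] move cm [  0.2  -22.56   2.05] tooly slope deg 5.11 tilt [ 0.017 -0.052] F [ -2.18 -10.25   3.77] M [-2.16  0.42  0.12] gap 0.0226
turn -0.004
offCL mm 4.89 along mm 224.3 Falong -10.4
```

Call:
carry_out(moves=[[0,0.16,0,-0.002],[0,0.16,0,0]])

```text
time: 16.93
ee_pos: [0.5771, -0.0718, 0.0853]
eef_rot: [[-0.996, 0.089, 0.017], [0.088, 0.995, -0.057], [-0.022, -0.055, -0.998]]
wrist_force: [-2.0, -14.4, 6.2]
finger_gap: 0.0225
```

```bash
python3 - <<'E'
from h import *
to(.5551,-.2975,.0755,4.87);cl()
E
```

```text
t 16.9333 p [ 0.5771 -0.0718  0.0853] move cm [  0.24 -22.59   2.22] tooly slope deg 5.1 tilt [ 0.017 -0.057] F [ -1.97 -14.4    6.2 ] M [-2.63  0.57  0.19] gap 0.0225
turn -0.004
offCL mm 5.18 along mm 224.7 Falong -14.51
```

Call:
carry_out(moves=[[0,0.14,0,0],[0,0.13,0,0],[0,0.12,0,0]])

```text
time: 17.18
ee_pos: [0.5771, -0.0717, 0.0862]
eef_rot: [[-0.996, 0.091, 0.017], [0.089, 0.994, -0.063], [-0.023, -0.061, -0.998]]
wrist_force: [-2.0, -10.8, 5.2]
finger_gap: 0.0227
```

Call:
carry_out(moves=[[0,0,0,0],[0,-0.1,0,0],[0,-0.2,0,0],[0,-0.3,0,0],[0,-0.5,0,0]])

```text
time: 17.6
ee_pos: [0.5755, -0.082, 0.0863]
eef_rot: [[-0.996, 0.089, 0.016], [0.088, 0.994, -0.06], [-0.021, -0.059, -0.998]]
wrist_force: [-0.6, -0.1, -1.5]
finger_gap: 0.0227
```

```bash
python3 - <<'E'
from h import *
to(.5551,-.2975,.0755,4.87);cl();p,d=snap('top','t14')
cv2.imwrite('pics/t14z.png',cv2.resize(cv2.cvtColor(p,cv2.COLOR_RGB2BGR)[190:240,165:265],None,fx=8,fy=8,interpolation=cv2.INTER_CUBIC))
snap('wrist','w14')
E
```

```text
t 17.6 p [ 0.5755 -0.082   0.0863] move cm [  0.15 -21.55   2.34] tooly slope deg 5.13 tilt [ 0.016 -0.06 ] F [-0.55 -0.09 -1.48] M [ 0.01  0.06 -0.06] gap 0.0227
turn -0.005
offCL mm 4.42 along mm 214.5 Falong -0.14
```

View pics/t14z.png

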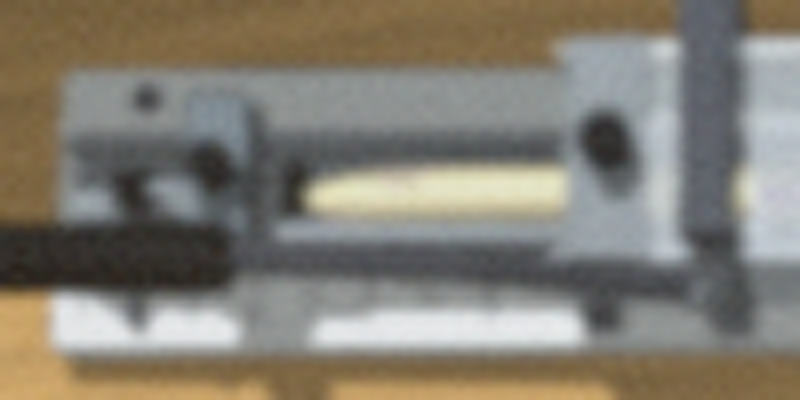

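View pics/w14.png

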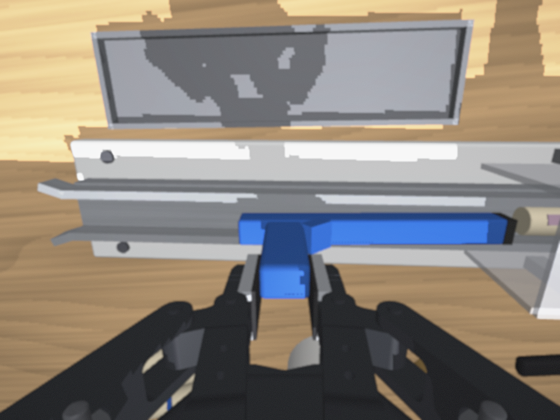

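Call:
carry_out(moves=[[0,-0.8,0,0],[0,-1.2,0,0],[0,-1.2,0,0],[0,-1.2,0,0],[0,-0.8,0,0],[0,-0.3,-0.6,0],[0,0,-1.2,0],[0,0,-1.5,0],[0,0,-1.5,0],[0,0,-0.8,0],[0,0,0,0]])

```text
time: 18.62
ee_pos: [0.5676, -0.1434, 0.1493]
eef_rot: [[-0.995, 0.095, 0.015], [0.094, 0.994, -0.06], [-0.02, -0.059, -0.998]]
wrist_force: [0.7, -0.1, -1.0]
finger_gap: 0.0229
```

```bash
python3 - <<'E'
from h import *
to(.473,-.144,.130,4.6)
E
```

```text
t 18.6167 p [ 0.5676 -0.1434  0.1493] move cm [ 9.45 -0.84  1.79] tooly slope deg 5.44 tilt [ 0.015 -0.06 ] F [ 0.69 -0.09 -0.97] M [ 0.03 -0.02  0.01] gap 0.0229
turn -0.015
```

Call:
carry_out(moves=[[0.8,-0.1,0,-0.008],[1.5,-0.1,0,-0.007],[1.8,-0.2,0,0],[1.8,-0.1,0,0],[1.6,-0.1,0,0],[1.2,-0.1,0,0],[0.6,0,0,0],[0,0,0,0],[0,0,0,0]])

```text
time: 19.37
ee_pos: [0.4648, -0.1423, 0.1421]
eef_rot: [[-0.997, 0.075, 0.009], [0.074, 0.996, -0.059], [-0.014, -0.058, -0.998]]
wrist_force: [0.2, 0.5, -1.0]
finger_gap: 0.0227
```

```bash
python3 - <<'E'
from h import *
to(.473,-.144,.065,4.6);p,d=snap('wrist','w15')
E
```

```text
t 19.3667 p [ 0.4648 -0.1423  0.1421] move cm [-0.73  0.34  7.71] tooly slope deg 4.29 tilt [ 0.009 -0.059] F [ 0.22  0.5  -1.  ] M [ 0.06  0.   -0.01] gap 0.0227
turn 0.005
```

View pics/w15.png

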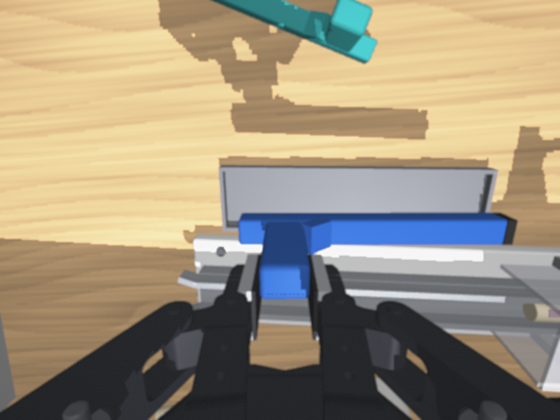

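Call:
carry_out(moves=[[-0.4,0.2,0.5,0.005],[-0.4,0.1,1.2,0],[0,0,1.5,0],[0,0,1.5,0],[0,0,1.0,0],[0,0,0.5,0],[0,0,0,0]])

```text
time: 20.0
ee_pos: [0.4801, -0.1431, 0.075]
eef_rot: [[-0.997, 0.08, 0.011], [0.079, 0.995, -0.059], [-0.016, -0.058, -0.998]]
wrist_force: [-1.0, 0.5, -1.5]
finger_gap: 0.0223
```

```bash
python3 - <<'E'
from h import *
to(.473,-.144,.065,4.6);p,d=snap('wrist','w16')
E
```

```text
t 20.0 p [ 0.4801 -0.1431  0.075 ] move cm [ 0.71 -0.09  0.99] tooly slope deg 4.58 tilt [ 0.011 -0.059] F [-1.    0.51 -1.51] M [ 0.07 -0.04  0.04] gap 0.0223
turn 0.0
```

View pics/w16.png

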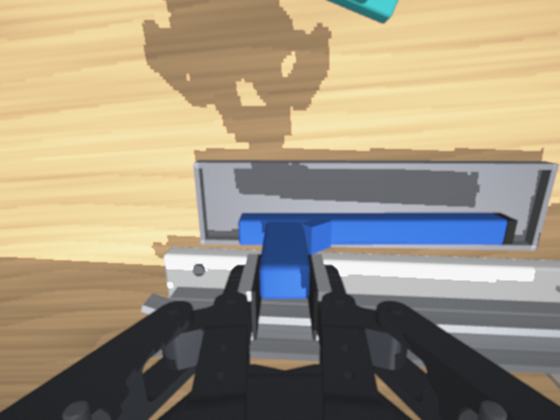

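Call:
carry_out(moves=[[0.4,0,0,0],[0.4,0,0.3,0],[0.1,0,0.6,0],[0,0,0.6,0],[0,0,0,0]])

```text
time: 20.47
ee_pos: [0.4724, -0.1435, 0.061]
eef_rot: [[-0.997, 0.08, 0.015], [0.079, 0.995, -0.06], [-0.02, -0.058, -0.998]]
wrist_force: [-0.2, 0.7, -2.0]
finger_gap: 0.022
```

```bash
python3 - <<'E'
from h import *
to(.473,-.144,.0442,4.6);p,d=snap('wrist','w17')
E
```

```text
t 20.4667 p [ 0.4724 -0.1435  0.061 ] move cm [-0.04  0.05  1.68] tooly slope deg 4.58 tilt [ 0.015 -0.06 ] F [-0.15  0.68 -2.02] M [0.03 0.03 0.01] gap 0.022
turn 0.0
```

View pics/w17.png

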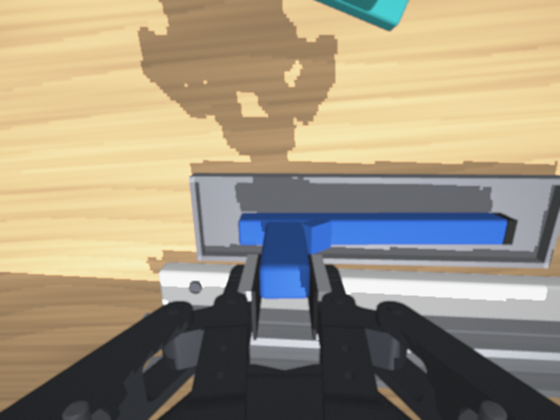

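Call:
carry_out(moves=[[0.05,0,0.3,0],[0,0,0.3,0],[0,0,0.2,0],[0,0,0.2,0]])

```text
time: 20.85
ee_pos: [0.4728, -0.1444, 0.0513]
eef_rot: [[-0.997, 0.08, 0.017], [0.079, 0.995, -0.06], [-0.021, -0.059, -0.998]]
wrist_force: [-1.1, -2.7, 4.3]
finger_gap: 0.0226
```

Call:
carry_out(moves=[[0,0,0.2,0],[0,0,0.2,0],[0,0,0.2,0]])

```text
time: 21.1
ee_pos: [0.475, -0.1464, 0.0467]
eef_rot: [[-0.997, 0.081, 0.021], [0.08, 0.995, -0.063], [-0.026, -0.061, -0.998]]
wrist_force: [-1.1, -3.7, 8.0]
finger_gap: 0.0221
```

```bash
python3 - <<'E'
from h import *
to(.473,-.144,.0442,4.6)
E
```

```text
t 21.1 p [ 0.475  -0.1464  0.0467] move cm [0.22 0.23 0.23] tooly slope deg 4.65 tilt [ 0.021 -0.063] F [-1.08 -3.73  7.95] M [0.25 0.07 0.07] gap 0.0221
turn -0.001
```

Call:
carry_out(moves=[[0,0,0.15,0],[0,0,0,0],[0,0,0,0]])

```text
time: 21.35
ee_pos: [0.4764, -0.1467, 0.0462]
eef_rot: [[-0.996, 0.081, 0.024], [0.079, 0.995, -0.063], [-0.029, -0.061, -0.998]]
wrist_force: [-3.0, 1.0, 6.3]
finger_gap: 0.0228
```

Call:
carry_out(moves=[[0,0,0,0],[0,0,0,0],[0,0,0,0],[0,0,0,0],[0,0,0,0],[0,0,0,0],[0,0,0,0],[0,0,0,0]], gripper=1)

```text
time: 22.02
ee_pos: [0.4768, -0.1468, 0.046]
eef_rot: [[-0.996, 0.081, 0.024], [0.079, 0.995, -0.063], [-0.029, -0.061, -0.998]]
wrist_force: [-1.1, -0.5, 0.4]
finger_gap: 0.0856
```

```bash
python3 - <<'E'
from h import *
to(.473,-.144,.12,4.6);p,d=snap('wrist','w18')
E
```

```text
t 22.0167 p [ 0.4768 -0.1468  0.046 ] move cm [ 0.18 -0.2  -7.41] tooly slope deg 4.66 tilt [ 0.024 -0.063] F [-1.05 -0.52  0.36] M [0.03 0.03 0.01] gap 0.0856
turn -0.001
```

View pics/w18.png

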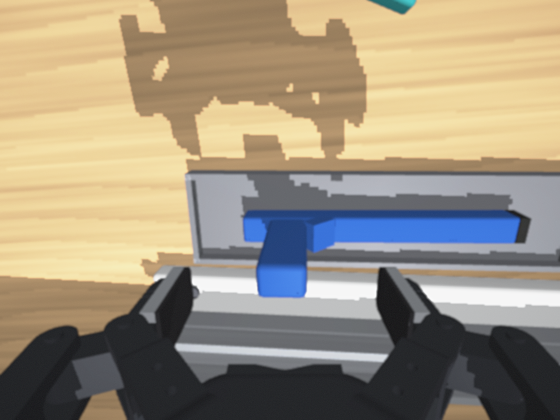

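Call:
carry_out(moves=[[0,0,-0.6,0],[0,-0.1,-1.5,0],[0,-0.1,-2.0,0],[0,-0.1,-2.0,0],[0,-0.1,-2.0,0],[0,-0.1,-2.0,0],[0,-0.2,-2.0,0],[0,-0.2,-2.5,0],[0,0,-2.5,0],[0,0,0,0],[0,0,0,0]])

```text
time: 22.98
ee_pos: [0.4697, -0.1442, 0.229]
eef_rot: [[-0.996, 0.081, 0.023], [0.079, 0.995, -0.063], [-0.028, -0.061, -0.998]]
wrist_force: [0.0, -0.6, -0.0]
finger_gap: 0.0858
```

```bash
python3 - <<'E'
from h import *
to(.473,-.144,.25,4.6)
for n in('wrist','top','scene'): snap(n,n[0]+'19')
p=load('t19')['p']
cv2.imwrite('pics/t19z.png',cv2.resize(cv2.cvtColor(p,cv2.COLOR_RGB2BGR)[190:240,165:265],None,fx=8,fy=8,interpolation=cv2.INTER_CUBIC))
E
```

```text
t 22.9833 p [ 0.4697 -0.1442  0.229 ] move cm [-0.39 -0.08 -2.09] tooly slope deg 4.66 tilt [ 0.023 -0.063] F [ 0.04 -0.59 -0.04] M [0.03 0.08 0.  ] gap 0.0858
turn -0.001
```

View pics/w19.png

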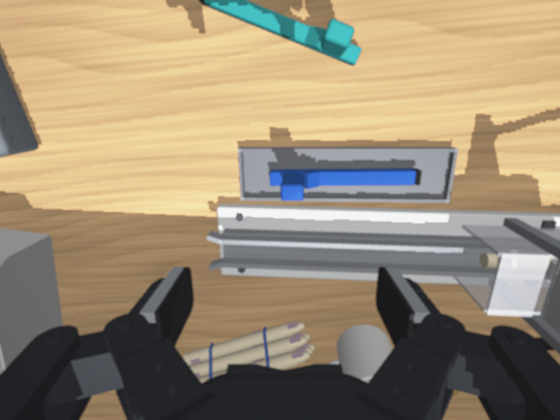

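View pics/t19z.png

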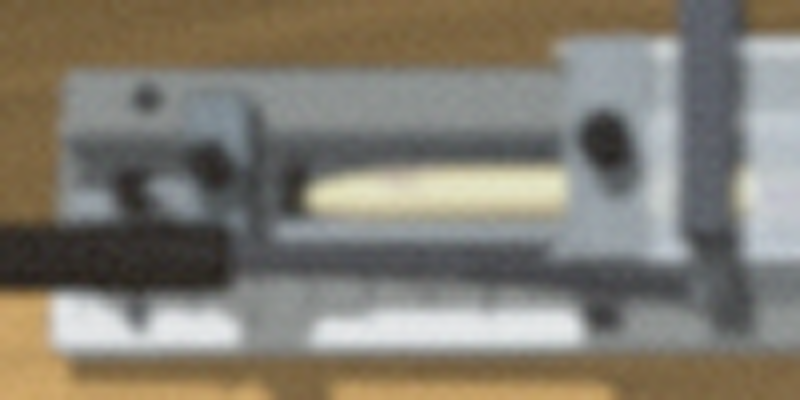

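View pics/s19.png

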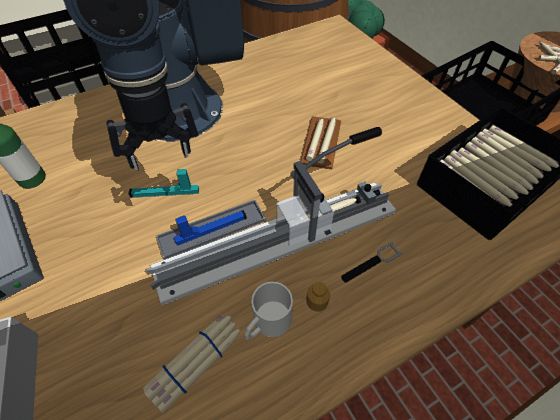

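```bash
python3 -c "
from plant import *
print(sign_off())"
```

```text
the job is handed in; nothing more can be done
None
```

The spear's tip is against the stop's pad, the stick is back in its tray, and I handed the job in at about 23 s of the 72 s allowed. I have no verdict.

- **Feed:** I fed the spear along the channel and under the shoe. The shoe drag read about 7–9 N at the wrist, slightly above the 3–7 N given.
- **Stop:** At the pad the push rose to about 14.5 N at most (the limit is 18 N). I estimate 4–7 N of that reached the pad, and I held the press for roughly half a second. This comes from wrist force and travel, because the pad force itself cannot be read.
- **Release:** I drew the stick back, and the top view showed the tip still at the pad, both then and at the end. That it still presses with over 0.5 N is inferred from the unchanged picture and was not measured.
- **Stick and surroundings:** The last pictures show the stick upright and inside its tray, the gripper open and clear, and the other items apparently where they were. I checked these by eye only.
- **What went less cleanly:** The tool's tilt crept to about 0.06 rad while pushing. The nose therefore touched the tray floor first, with about 8 N, before I let the stick go, and it then settled flat. In the channel the stick also ran up to a few millimetres off the centre line.

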